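Load the sterilising drum insert

ROBOT

A 6-joint arm with a two-finger parallel gripper is mounted at the origin on the work surface. World frame = base frame: x ahead of the robot, y to its left, z up, the work surface at z = 0. Lengths are in mm, angles in rad, forces in N, time in s.
With the tool pointing down it reaches from about 300 to 775 mm from the base axis. Payload 14.6 kg.
Tool frame: the origin (TCP) lies on the centre line of the jaws, within the pads' length; the fingertips stand 8 mm ahead of it and the grasp point (between the pads) lies 11 mm behind it; z points along the fingers, y is the line along which they close (so a half turn about z gives the same grasp; the last joint's range is limited). The gripper opens to 94 mm and grips with 3 to 60 N. Pads are 16 mm wide; open, the fingers measure 119 mm over their backs; the gripper's body (75 mm by 177 mm) begins 78 mm behind the grasp point.
Start: joints at [-1.167, 0.3, 1.521, -0, 1.321, -0.067], TCP at [249.471, -490.156, 213.446] pointing down, gripper open.
Joint ranges: [-3.03, 3.03], [-0.79, 2.21], [0.23, 2.52], [-1.04, 4.18], [0, 3.07], [-2.55, 2.55]. Speed limits (rad/s): [2.22, 2.22, 2.57, 3.14, 3.14, 3.14].

INTERFACE

Orientations are given as a unit quaternion [x, y, z, w].
In Python, from cell import status, optics, workorder, nets gives the robot as it stands.
- The arm moves only by the tool jog_arm, never from a script. Its argument "rows" is a list of rows, each a list of 7 numbers: the turn, a rotation vector about the tool's x, y, z in parts of the range, where 1.0 means 180 degrees, then the shift along the tool's x, y, z in normalised numbers (1 is 0.5 m), then the opening, from 0 (shut) to 1 (fully open). A call has exactly 8 rows; each row is the pose to reach, as a shift and turn from the pose commanded when the call began, along the tool's axes at that moment; what a row does not reach only later rows make up. A row lasts 1/8 s, in which the tool goes at most 62.5 mm and 10.7 degrees, less where a joint would pass 70% of its speed; a pose out of reach is approached as far as the arm can. A call with a gripper value outside its range is refused whole. The fingers move at their own pace and stop on an object; "newtons" is the grip in N (left out, the last holds). Time passes only in rows, so rows that repeat a pose let the fingers close, or fill a call up. It gives the time, the measured TCP pose, the force, the opening and the grip force at its end, in the units of the state.
- status.sense(): the state, without advancing time (a new reading comes with each control period).
- optics.get_image(name): name is "scene" or "side" or "wrist"; returns the picture (400x640x3 uint8, red, green, blue); there is no depth.
- optics.camera_model(name): a dict with "fovy" (degrees; the focal length in pixels is half the picture's height over the tangent of half this angle, whatever the lens; pixels are square), "cx", "cy" (the principal point, pixels), "cam_to_world" (4x4, takes a point from camera to world coordinates). Camera axes: x right, y down, z forward; pixel columns grow to the right and rows downward; lengths in mm; the calibration is good to about 2 mm. A picture is of the moment at which its call begins: read the wrist's pose just before it. camera_model takes no time and is no camera call; for the wrist camera it gives the pose at the moment of the call.
- workorder.hand_in(): hands the job in; it is judged then, once.
Trained networks look in the newest picture that a camera, given by its name, has taken for a name from the list of things; names that differ only in an ending like _2 or _b are one class to them, and where a whole thing is asked for, a point or a joint stands for the part that bears it (a point fixed in the world has none). Each returns a list of dicts, best first, with "score" (0 to 1); they miss things now and then, are a little off and sometimes report something else, mostly with a low value. They report only what shows in the picture. A call takes as long as a camera call. They do not tell look-alikes from the thing itself.
- nets.recognise(camera, name): "position" ([x, y, z] in mm, in the coordinates of the camera as it stood for that picture, good to about 4 mm: the middle of the surface that is visible of it).
The state is a dict: "t": time; "joints": joint angles; "joint_velocities": joint speeds; "tau": joint torques, N m; "tcp_pos": TCP position; "tcp_rot": TCP orientation; "wrist_force": force on the tool from outside, world axes, zero at the start; "torque": the same for the moment, N m; "finger_gap": finger opening in mm; "gripper_force": force on a finger pad.
Only numpy, scipy, OpenCV 4.12 (cv2) and the standard library are available. Lean on these libraries where they do the work, as an engineer would, in place of code of your own. Each camera call takes 0.05 s, during which the arm holds its last target. There are 200 camera calls.

TASK

Load the drum insert for sterilising: tip the ear specula out of both cups into its basket, then put the cover on the post, each instrument tray that is laid out, the blue clamp ring and last the black end cap, each fully down. Stand the emptied cups upright in the rack pockets of their own colours, and leave the bottle and the vial alone.

Things in the scene. Friction and masses are not known exactly. Their poses are not given: they have to be found in the camera images.
- insert: drum insert, fixed to the desk: round perforated steel basket 144 mm across, 46 mm high, open on top, wall 3 mm, floor 6 mm above the desk. In its middle a solid sleeve 30 mm across, top 52 mm above the desk, from which rises a post 12 mm across, top at 126 mm (last 7 mm taper). The first layer rests on the sleeve, each next on the hub below. Origin on the desk at the middle, z up along the post.
- cover: perforated steel cover of the basket: disc 138 mm across and 4 mm thick with a hub 30 mm across on its upper side, total height 18 mm, 16 mm bore right through. Grip it by the hub. Lies hub up. Origin at the centre of the underside, z up.
- collar: blue plastic clamp ring, 44 mm across, 12 mm high, 16 mm bore. Origin at the centre of the underside, z up.
- knob: black knurled end cap, 40 mm across over the knurling (solid body 38 mm), 30 mm high, with a 16 mm bore right through, so that the post may stand out of its top. Origin at the centre of the underside, z up.
- rack: white plastic cup rack fixed to the desk, 256 mm long (its x axis), 76 mm wide, 24 mm high, with three square pockets 64 mm wide, 84 mm apart, marked red, green and blue (the blue one stays empty). Origin at the centre of the underside.
- tray_a: instrument tray: grey disc 120 mm across and 4 mm thick with a steel hub 30 mm across on its upper side, total height 16 mm, 16 mm bore right through, three steel curettes clipped in near its rim (13 mm high, 43 mm or more from the centre). Grip it by the hub. Lies hub up. May be absent. Origin at the centre of the underside, z up.
- tray_b: instrument tray: grey disc 120 mm across and 4 mm thick with a steel hub 30 mm across on its upper side, total height 16 mm, 16 mm bore right through, three brass tweezers clipped in near its rim (13 mm high, 43 mm or more from the centre). Grip it by the hub. Lies hub up. May be absent. Origin at the centre of the underside, z up.
- cup_red: red plastic cup, 78 mm high, 50 mm across at the foot, 68 mm at the rim, about 60 mm across 45 mm up, wall 3 mm, floor 4 mm, smooth inside (the specula slide out when it is tipped well past level), 90 g; held lightly it swings in the fingers, so grip it firmly; holds up to four red-banded specula. Origin at the centre of the underside, z up.
- slot_red (a point): centre of the floor (4 mm above the desk) of the rack pocket marked red, where the red cup belongs.
- cup_green: green plastic cup, 78 mm high, 50 mm across at the foot, 68 mm at the rim, about 60 mm across 45 mm up, wall 3 mm, floor 4 mm, smooth inside (the specula slide out when it is tipped well past level), 90 g; held lightly it swings in the fingers, so grip it firmly; holds up to four green-banded specula. Origin at the centre of the underside, z up.
- slot_green (a point): centre of the floor (4 mm above the desk) of the rack pocket marked green, where the green cup belongs.
- spec_red1: steel ear speculum with a red band: a cone 34 mm long, 16 mm across at the wide end, 6 mm at the tip. May be absent. Origin at the centre of the wide end, z towards the tip.
- spec_red2: steel ear speculum with a red band: a cone 34 mm long, 16 mm across at the wide end, 6 mm at the tip. May be absent. Origin at the centre of the wide end, z towards the tip.
- spec_red3: steel ear speculum with a red band: a cone 34 mm long, 16 mm across at the wide end, 6 mm at the tip. May be absent. Origin at the centre of the wide end, z towards the tip.
- spec_red4: steel ear speculum with a red band: a cone 34 mm long, 16 mm across at the wide end, 6 mm at the tip. May be absent. Origin at the centre of the wide end, z towards the tip.
- spec_green1: steel ear speculum with a green band: a cone 34 mm long, 16 mm across at the wide end, 6 mm at the tip. May be absent. Origin at the centre of the wide end, z towards the tip.
- spec_green2: steel ear speculum with a green band: a cone 34 mm long, 16 mm across at the wide end, 6 mm at the tip. May be absent. Origin at the centre of the wide end, z towards the tip.
- spec_green3: steel ear speculum with a green band: a cone 34 mm long, 16 mm across at the wide end, 6 mm at the tip. May be absent. Origin at the centre of the wide end, z towards the tip.
- spec_green4: steel ear speculum with a green band: a cone 34 mm long, 16 mm across at the wide end, 6 mm at the tip. May be absent. Origin at the centre of the wide end, z towards the tip.
- bottle: white squeeze bottle, 42 mm across, 100 mm high, standing beyond the work; leave it alone. Origin at the centre of the underside.
- vial: white test-strip vial with a blue cap, 34 mm across, 62 mm high, standing beyond the work; leave it alone. Origin at the centre of the underside.
Not all that is in view belongs to the job. Of the things that look like the knob, the larger one is meant.

How it is judged:
By the outcome, as a careful person would: the job done as asked, in the order asked, and still so for the second after the job is handed in, with the robot touching nothing.
Of tray_a, tray_b only 1 to 2 are there at a start; the rules pass over those that are not, and their reading is None.
Of spec_red1, spec_red2, spec_red3, spec_red4, spec_green1, spec_green2, spec_green3, spec_green4 only 5 to 8 are there at a start; the rules pass over those that are not, and their reading is None.
At some moment in a run one of cover, collar, knob may be knocked a few centimetres aside while the robot is not near it.
It also fails if it takes over 210 s, if anything falls off the work surface, if the arm or the gripper's body presses on something with over 40 N, if the wrist force passes 120 N, or if a joint passes its speed limit or range.

## Working session

There is one attempt and no reset: what is moved stays moved. The work goes in short steps, Python scripts to look and compute and a tool call to move; the robot and the scene stay as the last step left them, time stands still between calls to the robot, and variables do not carry over. Pictures are saved under pics/ and viewed, at most 14 in all, crops included, and the job is handed in when it is done.

Besides the shell and the picture viewer there is one more tool, called after "Emit:" as name(argument=value, ...), one argument or row to a line, values as JSON. jog_arm: Moves the arm, as the interface text tells. Its arguments: {"type":"object","properties":{"rows":{"type":"array"},"newtons":{"type":"number"}},"required":["rows"]}

```bash
ls; mkdir -p pics; cat > h.py <<'E'
import numpy as np, cv2
from scipy.spatial.transform import Rotation as R
from cell import status, optics, workorder, nets
def snap(cam,fn=None):
    im=optics.get_image(cam)
    if fn: cv2.imwrite('pics/'+fn,im[:,:,::-1])
    return im
def w(cam,p):
    M=np.array(optics.camera_model(cam)['cam_to_world']);return M[:3,:3]@np.array(p)+M[:3,3]
def pix2z(cam,u,v,z):
    m=optics.camera_model(cam);M=np.array(m['cam_to_world']);f=200/np.tan(np.radians(m['fovy'])/2)
    d=M[:3,:3]@np.array([(u-m['cx'])/f,(v-m['cy'])/f,1]);o=M[:3,3];return o+d*(z-o[2])/d[2]
def w2pix(cam,p):
    m=optics.camera_model(cam);M=np.array(m['cam_to_world']);f=200/np.tan(np.radians(m['fovy'])/2)
    c=M[:3,:3].T@(np.array(p)-M[:3,3]);return m['cx']+f*c[0]/c[2],m['cy']+f*c[1]/c[2]
E
cat > a.py <<'E'
from h import *
np.set_printoptions(precision=1,suppress=True)
s=status.sense();print(s['t'],s['tcp_pos'],s['tcp_rot'],s['finger_gap'],s['wrist_force'])
for c in ['scene','side']:
    snap(c,c+'0.png'); m=optics.camera_model(c);print(c,m['fovy'],m['cx'],m['cy'],np.array(m['cam_to_world']))
    for n in ['insert','cover','collar','knob','rack','tray_a','cup_red','cup_green','bottle','vial']:
        print(n,[(round(d['score'],2),w(c,d['position']).round(0).tolist()) for d in nets.recognise(c,n)[:4]])
E
python3 a.py
```

```text
pics
0.0 [ 249.4 -489.9  212.9] [ 1.   0.2 -0.  -0. ] 93.95064993645906 [0.5 1.4 0.7]
scene 52.517330206868394 317.6990788437083 196.12506170929865 [[   0.4    0.7   -0.6 1169.4]
 [   0.9   -0.3    0.3 -322.9]
 [  -0.    -0.7   -0.7  753.1]
 [   0.     0.     0.     1. ]]
insert []
cover [(0.8, [607.0, 279.0, 6.0])]
collar [(0.6, [448.0, -75.0, 11.0])]
knob [(0.9, [686.0, -138.0, 31.0]), (0.65, [742.0, -210.0, 26.0])]
rack [(0.87, [514.0, -371.0, 10.0])]
tray_a [(0.66, [443.0, 71.0, 3.0]), (0.19, [687.0, -138.0, 34.0])]
cup_red [(0.79, [462.0, -217.0, 55.0])]
cup_green [(0.95, [576.0, -217.0, 53.0])]
bottle [(0.96, [753.0, 116.0, 59.0])]
vial [(0.74, [759.0, -4.0, 50.0])]
side 51.35773308916159 317.3796721310879 199.32922507926 [[ -0.9  -0.4   0.4 259.3]
 [ -0.5   0.6  -0.6 468.9]
 [ -0.   -0.7  -0.7 714.4]
 [  0.    0.    0.    1. ]]
insert [(0.7, [602.0, 60.0, 15.0])]
cover [(0.72, [597.0, 295.0, 7.0])]
collar [(0.61, [438.0, -65.0, 15.0])]
knob [(0.73, [674.0, -130.0, 30.0]), (0.69, [737.0, -202.0, 22.0])]
rack [(0.6, [493.0, -369.0, 16.0]), (0.33, [575.0, -205.0, 59.0])]
tray_a [(0.86, [431.0, 80.0, 5.0])]
cup_red []
cup_green [(0.73, [571.0, -206.0, 57.0]), (0.2, [474.0, -201.0, 54.0])]
bottle [(0.83, [736.0, 133.0, 63.0])]
vial [(0.63, [740.0, 11.0, 45.0]), (0.21, [494.0, -368.0, 16.0])]
```

View pics/scene0.png

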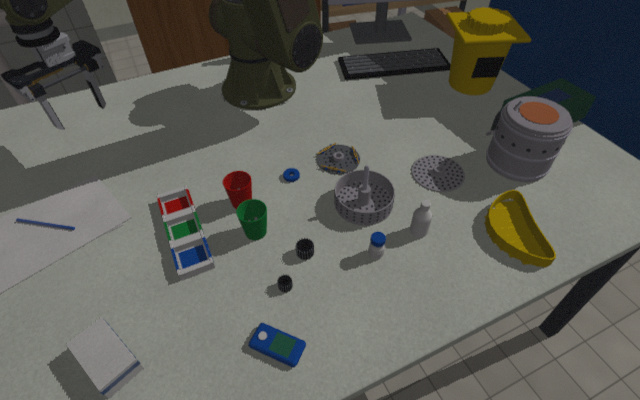

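View pics/side0.png

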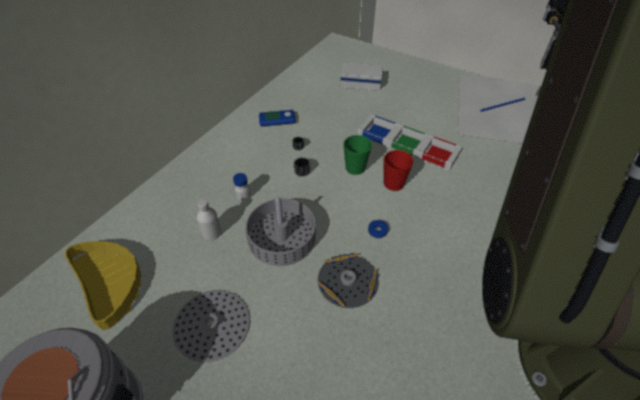

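The scene shows the red cup (238,190), green cup (253,220), collar (291,175), one tray with brass clips (338,158), insert (364,195), cover (437,173), large knob (305,249) and small look-alike (285,284). The side view agrees and shows the rack pockets in the order blue, green, red, with red nearest the robot.

```bash
cat > b.py <<'E'
from h import *
np.set_printoptions(precision=3,suppress=True)
s=status.sense();j=s['joints']
Rm=R.from_quat(s['tcp_rot']).as_matrix();print(Rm)
print((R.from_euler('z',j[0])*R.from_euler('y',j[1]+j[2])*R.from_euler('z',j[3])*R.from_euler('y',j[4])*R.from_euler('z',j[5])).as_matrix())
m=optics.camera_model('wrist');M=np.array(m['cam_to_world']);print(m['fovy'],m['cx'],m['cy']);print(Rm.T@M[:3,:3],Rm.T@(M[:3,3]-s['tcp_pos']))
# colour blobs in both cams
def hsv(im):return cv2.cvtColor(im,cv2.COLOR_RGB2HSV)
zz={'insert':30,'cover':5,'collar':10,'knob':22,'tray_a':5,'cup_red':45,'cup_green':45,'rack':16}
for n,z in zz.items():
    out=[]
    for c in ['scene','side']:
        if n=='insert': continue
        L=nets.recognise(c,n)
        if L: out.append(pix2z(c,*w2pix(c,w(c,L[0]['position'])),z).round(0))
    print(n,out)
# post top: scene px (367,167), side (279,200)
print('post',pix2z('scene',367,167,126),pix2z('side',279,200,126))
for c,pts in {'scene':[(176,206),(184,230),(193,256)],'side':[(441,154),(409,144),(379,131)]}.items():
    print(c,[pix2z(c,*p,6)[:2] for p in pts])
E
python3 b.py
```

```text
[[ 0.891  0.454 -0.   ]
 [ 0.454 -0.891 -0.   ]
 [-0.    -0.    -1.   ]]
[[-0.454  0.891 -0.   ]
 [ 0.891  0.454 -0.   ]
 [ 0.    -0.    -1.   ]]
61.445989155333784 319.63922963417406 198.8717986249055
[[ 0.001 -0.97  -0.244]
 [ 1.     0.001  0.001]
 [-0.    -0.244  0.97 ]] [  70.253    0.552 -171.055]
insert []
cover [array([607., 280.,   5.]), array([598., 294.,   5.])]
collar [array([447., -75.,  10.]), array([439., -69.,  10.])]
knob [array([ 680., -136.,   22.]), array([ 679., -136.,   22.])]
tray_a [array([445.,  70.,   5.]), array([431.,  79.,   5.])]
cup_red [array([ 452., -215.,   45.])]
cup_green [array([ 569., -215.,   45.]), array([ 577., -218.,   45.])]
rack [array([ 520., -371.,   16.]), array([ 493., -369.,   16.])]
post [609.712  54.053 126.   ] [601.208  58.175 126.   ]
scene [array([ 413.31 , -366.517]), array([ 497.522, -365.748]), array([ 579.779, -364.331])]
side [array([ 411.434, -370.183]), array([ 496.218, -363.669]), array([ 586.386, -371.048])]
```

The rows are not in the units I measure in: shifts go in shares of 0.5 m and turns go in shares of 180 degrees. I convert before sending: 0.404 m / 0.5 = 0.808, -0.04 m / 0.5 = -0.08, 0.471 rad / 3.1416 = 0.1499.

Emit:
jog_arm(
  rows=[
    [0, 0, 0.1499, 0.808, -0.396, -0.08, 1],
    [0, 0, 0.1499, 0.808, -0.396, -0.08, 1],
    [0, 0, 0.1499, 0.808, -0.396, -0.08, 1],
    [0, 0, 0.1499, 0.808, -0.396, -0.08, 1],
    [0, 0, 0.1499, 0.808, -0.396, -0.08, 1],
    [0, 0, 0.1499, 0.808, -0.396, -0.08, 1],
    [0, 0, 0.1499, 0.808, -0.396, -0.08, 1],
    [0, 0, 0.1499, 0.808, -0.396, -0.08, 1],
  ],
)

```text
t: 2.8
tcp_pos: [521.1, -127.8, 253.7]
tcp_rot: [1.0, 0.001, 0.0, -0.0]
wrist_force: [0.1, -0.5, 0.1]
finger_gap: 94.2
gripper_force: 0.0
```

Emit:
jog_arm(
  rows=[
    [0, 0, 0, 0, 0, 0, 1],
    [0, 0, 0, 0, 0, 0, 1],
    [0, 0, 0, 0, 0, 0, 1],
    [0, 0, 0, 0, 0, 0, 1],
    [0, 0, 0, 0, 0, 0, 1],
    [0, 0, 0, 0, 0, 0, 1],
    [0, 0, 0, 0, 0, 0, 1],
    [0, 0, 0, 0, 0, 0, 1],
  ],
)

```text
t: 3.8
tcp_pos: [519.7, -130.4, 253.5]
tcp_rot: [1.0, -0.0, -0.0, -0.0]
wrist_force: [-0.1, -0.8, 0.2]
finger_gap: 93.8
gripper_force: 0.0
```

```bash
cat > c.py <<'E'
from h import *
np.set_printoptions(precision=3,suppress=True)
s=status.sense();print(s['t'],s['joints'],s['tcp_pos'],s['tcp_rot'])
snap('wrist','w1.png')
zz={'insert':30,'cover':5,'collar':10,'knob':22,'tray_b':5,'cup_red':60,'cup_green':60,'rack':16,'spec_red1':20,'spec_green1':20}
for n,z in zz.items():
    L=nets.recognise('wrist',n)
    print(n,[(round(d['score'],2),w('wrist',d['position']).round(0),pix2z('wrist',*w2pix('wrist',w('wrist',d['position'])),z).round(0)) for d in L[:4]])
E
python3 c.py
```

```text
3.8 [-0.314  0.24   1.504  0.     1.398  1.257] [ 519.713 -130.422  253.452] [ 1. -0. -0. -0.]
insert [(0.64, array([614.,  55.,   6.]), array([613.,  45.,  30.]))]
cover [(0.88, array([592., 238.,   3.]), array([592., 236.,   5.]))]
collar [(0.55, array([441., -69.,  14.]), array([440., -69.,  10.])), (0.21, array([613.,  58.,   6.]), array([613.,  57.,  10.]))]
knob [(0.85, array([ 680., -138.,   31.]), array([ 682., -139.,   22.]))]
tray_b [(0.87, array([443.,  76.,   4.]), array([443.,  75.,   5.])), (0.17, array([ 566., -206.,   20.]), array([ 565., -209.,    5.]))]
cup_red [(0.95, array([ 464., -217.,   49.]), array([ 467., -214.,   60.]))]
cup_green [(0.81, array([ 571., -229.,   50.]), array([ 572., -227.,   60.])), (0.35, array([595., 238.,   1.]), array([595., 186.,  60.]))]
rack [(0.92, array([ 519., -368.,   15.]), array([ 519., -367.,   16.]))]
spec_red1 [(0.72, array([ 461., -213.,   24.]), array([ 460., -214.,   20.])), (0.38, array([ 472., -204.,   31.]), array([ 469., -206.,   20.]))]
spec_green1 [(0.69, array([ 580., -201.,   21.]), array([ 580., -202.,   20.])), (0.68, array([ 585., -220.,   16.]), array([ 585., -220.,   20.])), (0.68, array([ 566., -208.,   20.]), array([ 566., -208.,   20.]))]
```

View pics/w1.png

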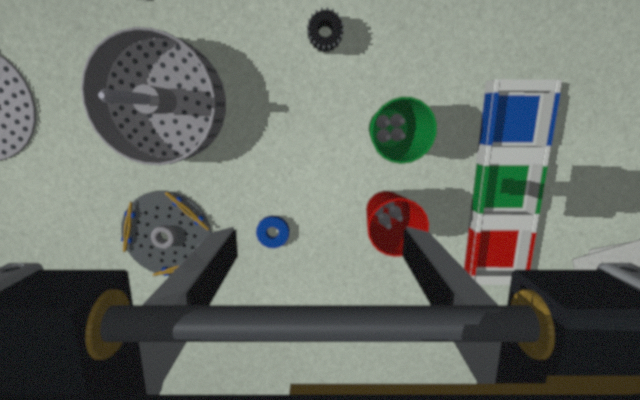

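The wrist view shows both cups with specula, the collar (273,231), the tray hub (161,237), the basket with post top (101,96), the knob (325,31) and the rack at the right.

```bash
cat >> h.py <<'E'
from scipy.optimize import minimize
def proj(m,P):
    M=np.array(m['cam_to_world']);f=200/np.tan(np.radians(m['fovy'])/2)
    c=(P-M[:3,3])@M[:3,:3];return np.c_[m['cx']+f*c[:,0]/c[:,2],m['cy']+f*c[:,1]/c[:,2]]
def hullmask(m,x,y,circ):
    a=np.linspace(0,2*np.pi,40)
    P=np.vstack([np.c_[x+r*np.cos(a),y+r*np.sin(a),z+0*a] for z,r in circ])
    h=cv2.convexHull(proj(m,P).astype(np.float32))
    k=np.zeros((400,640),np.uint8);cv2.fillConvexPoly(k,np.round(h*16).astype(np.int32),1,shift=4);return k
def fit(m,mask,x,y,circ,win=90):
    "mask bool; keep the blob nearest the guess; maximise overlap"
    g=hullmask(m,x,y,[(z,r*1.5) for z,r in circ])
    n,l,st,ce=cv2.connectedComponentsWithStats((mask&(g>0)).astype(np.uint8))
    if n<2: return None
    i=1+np.argmax(st[1:,4]);pts=cv2.findNonZero((l==i).astype(np.uint8));k=np.zeros((400,640),np.uint8)
    cv2.fillConvexPoly(k,cv2.convexHull(pts),1)
    c=lambda p:1-(k&hullmask(m,*p,circ)).sum()/(k|hullmask(m,*p,circ)).sum()
    r=minimize(c,[x,y],method='Nelder-Mead',options=dict(initial_simplex=[[x,y],[x+12,y],[x,y+12]],xatol=.2,fatol=1e-4));return r.x.round(1),round(1-r.fun,3)
CUP=[(0,25),(78,34)];COL=[(0,22),(12,22)];KNOB=[(0,20),(30,20)];TRAY=[(0,60),(4,60)];COV=[(0,69),(4,69)];BAS=[(0,72),(46,72)]
def col(im,n):
    H,S,V=[a.astype(int) for a in cv2.split(cv2.cvtColor(im,cv2.COLOR_RGB2HSV))]
    return {'red':((H<10)|(H>170))&(S>130)&(V>40),'green':(H>45)&(H<90)&(S>110)&(V>30),'blue':(H>100)&(H<130)&(S>130)&(V>40),'dark':V<75}[n]
E
cat > d.py <<'E'
from h import *
for c,f in [('scene','scene0'),('side','side0'),('wrist','w1')]:
    im=cv2.imread(f'pics/{f}.png')[:,:,::-1].copy();m=optics.camera_model(c)
    for n,k,x,y,q in [('red','red',466,-215,CUP),('green','green',572,-215,CUP),('collar','blue',442,-70,COL),('knob','dark',681,-138,KNOB)]:
        print(c,n,fit(m,col(im,k),x,y,q))
print('post',pix2z('wrist',101,96,126),'sleeve',pix2z('wrist',147,99,52),'traytop',pix2z('wrist',161,237,16))
print('rack',[pix2z('wrist',*p,24)[:2].round() for p in [(498,80),(568,81),(536,275),(468,275)]])
E
python3 d.py
```

```text
scene red (array([ 467.9, -214.2]), np.float64(0.853))
scene green (array([ 570.2, -214.5]), np.float64(0.927))
scene collar (array([437.9, -70.6]), np.float64(0.754))
scene knob (array([ 678. , -136.7]), np.float64(0.913))
side red (array([ 473.6, -218.8]), np.float64(0.899))
side green (array([ 578.8, -221.2]), np.float64(0.853))
side collar (array([444.2, -69. ]), np.float64(0.724))
side knob (array([ 680.8, -139.9]), np.float64(0.805))
wrist red (array([ 470.8, -215.2]), np.float64(0.885))
wrist green (array([ 572.8, -215.5]), np.float64(0.923))
wrist collar (array([438.7, -68.8]), np.float64(0.806))
wrist knob (array([ 677.5, -137.2]), np.float64(0.846))
post [605.00782488  54.44096488 126.        ] sleeve [605.64975869  52.09884374  52.        ] traytop [436.52812964  73.02436445  16.        ]
rack [array([ 628., -332.]), array([ 627., -411.]), array([ 387., -413.]), array([ 387., -325.])]
```

```bash
cat > e.py <<'E'
from h import *
def dec(Rt,j1,a):
    B=(R.from_euler('z',j1)*R.from_euler('y',a)).inv()*R.from_matrix(Rt)*R.from_euler('z',-np.pi/2)
    e=B.as_euler('ZYZ');return e.round(2)
def tool(pitch,roll,az=90):
    # pitch below horizontal (deg), azimuth of pointing dir, roll about tool z (deg)
    p,A=np.radians(pitch),np.radians(az)
    z=np.array([np.cos(p)*np.cos(A),np.cos(p)*np.sin(A),-np.sin(p)])
    y=np.array([np.sin(A),-np.cos(A),0]);x=np.cross(y,z)
    return np.c_[x,y,z]@R.from_euler('z',np.radians(roll)).as_matrix()
print(dec(tool(90,0,0),-.314,1.744),'should be 0 1.398 1.257')
for j1,a in [(-.74,1.9),(-.74,1.6)]:
  for az in (60,90): print('grasp',az,dec(tool(30,0,az),j1,a))
for j1,a in [(-.32,1.7),(-.32,1.4)]:
  for az in (60,90,110):
    for r in (0,90,150,-90,-150): print('pour',az,r,dec(tool(0,r,az),j1,a))
E
python3 e.py
```

```text
[0.   1.4  1.26] should be 0 1.398 1.257
grasp 60 [ 1.01  1.59 -0.39]
grasp 90 [ 0.77  1.97 -0.71]
grasp 60 [ 1.03  1.74 -0.13]
grasp 90 [ 0.89  2.18 -0.46]
pour 60 0 [ 1.6   1.37 -0.13]
pour 60 90 [1.6  1.37 1.44]
pour 60 150 [1.6  1.37 2.49]
pour 60 -90 [ 1.6   1.37 -1.7 ]
pour 60 -150 [ 1.6   1.37 -2.75]
pour 90 0 [ 1.53  1.89 -0.14]
pour 90 90 [1.53 1.89 1.43]
pour 90 150 [1.53 1.89 2.48]
pour 90 -90 [ 1.53  1.89 -1.71]
pour 90 -150 [ 1.53  1.89 -2.75]
pour 110 0 [ 1.47  2.23 -0.16]
pour 110 90 [1.47 2.23 1.41]
pour 110 150 [1.47 2.23 2.45]
pour 110 -90 [ 1.47  2.23 -1.73]
pour 110 -150 [ 1.47  2.23 -2.78]
pour 60 0 [1.54 1.37 0.17]
pour 60 90 [1.54 1.37 1.75]
pour 60 150 [1.54 1.37 2.79]
pour 60 -90 [ 1.54  1.37 -1.4 ]
pour 60 -150 [ 1.54  1.37 -2.44]
pour 90 0 [1.63 1.89 0.18]
pour 90 90 [1.63 1.89 1.75]
pour 90 150 [1.63 1.89 2.8 ]
pour 90 -90 [ 1.63  1.89 -1.39]
pour 90 -150 [ 1.63  1.89 -2.44]
pour 110 0 [1.7  2.23 0.22]
pour 110 90 [1.7  2.23 1.79]
pour 110 150 [1.7  2.23 2.83]
pour 110 -90 [ 1.7   2.23 -1.35]
pour 110 -150 [ 1.7   2.23 -2.4 ]
```

```bash
cat > plan.py <<'E'
from h import *
from e0 import tool
def chain(targets,start=None):
    "targets: (gx,gy,gz,pitch,roll,az) of grasp point; prints row numbers relative to the previous"
    s=status.sense();p=np.array(s['tcp_pos']);Q=R.from_quat(s['tcp_rot'])
    print('t',round(s['t'],1),'tcp',p.round(1),'j',np.round(s['joints'],2),'gap',round(s['finger_gap'],1),'F',np.round(s['wrist_force'],1),'gf',round(s['gripper_force'],1))
    for T in targets:
        g=np.array(T[:3],float);M=tool(*T[3:]);q=g+11*M[:,2]
        rv=(Q.inv()*R.from_matrix(M)).as_rotvec();sh=Q.inv().apply(q-p)/1000
        print(T,'->',rv.round(3).tolist(),sh.round(4).tolist(),'deg',round(np.degrees(np.linalg.norm(rv))),'mm',round(np.linalg.norm(sh)*1000))
        p,Q=q,R.from_matrix(M)
E
sed -n '/^def tool/,/return/p' e.py > /tmp/t; (echo 'import numpy as np'; echo 'from scipy.spatial.transform import Rotation as R'; cat /tmp/t) > e0.py
python3 - <<'E'
from plan import *
chain([(440,-300,230,60,0,45),(427,-290.5,95,30,0,60),(470,-215.5,45,30,0,60)])
E
```

```text
t 4.3 tcp [ 519.7 -130.4  253.4] j [-0.31  0.24  1.5   0.    1.4   1.26] gap 94.3 F [-0.1 -0.3 -0.9] gf 0.0
(440, -300, 230, 60, 0, 45) -> [0.206, 0.496, -0.767] [-0.0758, 0.1657, 0.033] deg 54 mm 185
(427, -290.5, 95, 30, 0, 60) -> [0.187, 0.521, -0.187] [-0.0644, -0.0184, 0.114] deg 33 mm 132
(470, -215.5, 45, 30, 0, 60) -> [0.0, 0.0, 0.0] [-0.0001, -0.0003, 0.0999] deg 0 mm 100
```

In the tool's units: 0.166 m / 0.5 = 0.332, 0.033 m / 0.5 = 0.066, -0.767 rad / 3.1416 = -0.2441.

Emit:
jog_arm(
  rows=[
    [0.0108, 0.0264, -0.0407, -0.026, 0.056, 0.012, 1],
    [0.022, 0.0525, -0.0815, -0.05, 0.11, 0.022, 1],
    [0.0328, 0.0789, -0.1222, -0.076, 0.166, 0.034, 1],
    [0.0436, 0.1054, -0.1627, -0.102, 0.22, 0.044, 1],
    [0.0547, 0.1315, -0.2034, -0.126, 0.276, 0.056, 1],
    [0.0656, 0.1579, -0.2441, -0.152, 0.332, 0.066, 1],
    [0.0656, 0.1579, -0.2441, -0.152, 0.332, 0.066, 1],
    [0.0656, 0.1579, -0.2441, -0.152, 0.332, 0.066, 1],
  ],
)

```text
t: 5.35
tcp_pos: [443.8, -296.3, 220.5]
tcp_rot: [0.893, 0.369, 0.239, -0.099]
wrist_force: [-0.4, 1.1, 0.9]
finger_gap: 94.0
gripper_force: 0.0
```

In the tool's units: 0.114 m / 0.5 = 0.228, 0.085 m / 0.5 = 0.17, 0.521 rad / 3.1416 = 0.1658.

Emit:
jog_arm(
  rows=[
    [0.015, 0.0414, -0.015, -0.032, -0.01, 0.056, 1],
    [0.0296, 0.0828, -0.0296, -0.064, -0.018, 0.114, 1],
    [0.0446, 0.1241, -0.0446, -0.096, -0.028, 0.17, 1],
    [0.0595, 0.1658, -0.0595, -0.128, -0.036, 0.228, 1],
    [0.0595, 0.1658, -0.0595, -0.128, -0.036, 0.228, 1],
    [0.0595, 0.1658, -0.0595, -0.128, -0.036, 0.228, 1],
    [0.0595, 0.1658, -0.0595, -0.128, -0.036, 0.228, 1],
    [0.0595, 0.1658, -0.0595, -0.128, -0.036, 0.228, 1],
  ],
)

```text
t: 6.35
tcp_pos: [432.5, -282.8, 91.5]
tcp_rot: [0.75, 0.434, 0.433, -0.249]
wrist_force: [-0.5, -1.5, -0.5]
finger_gap: 93.6
gripper_force: 0.0
```

```bash
python3 - <<'E'
from plan import *
chain([(470,-215.5,45,30,0,60)])
im=snap('wrist','w2.png');m=optics.camera_model('wrist')
for k,x,y in [('red',470,-215),('green',572,-216)]: print(k,fit(m,col(im,k),x,y,CUP))
im=snap('scene','s2.png')
E
```

```text
t 6.3 tcp [ 432.5 -282.8   91.5] j [-1.05  0.68  1.62  0.85  1.56 -0.87] gap 93.6 F [-0.5 -1.5 -0.5] gf 0.0
(470, -215.5, 45, 30, 0, 60) -> [0.001, 0.002, 0.002] [-0.0016, -0.0013, 0.101] deg 0 mm 101
red (array([ 470.6, -215.1]), np.float64(0.941))
green (array([ 575.3, -214.5]), np.float64(0.942))
```

View pics/w2.png

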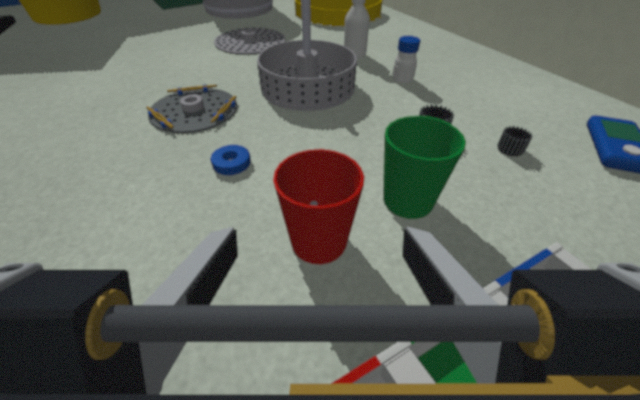

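The red cup is centred between the fingers at (318,200) and the path is clear.

In the tool's units: 0.101 m / 0.5 = 0.202, 0.075 m / 0.5 = 0.15.

Emit:
jog_arm(
  rows=[
    [0, 0, 0, 0, 0, 0.05, 1],
    [0, 0, 0, -0.002, -0.002, 0.1, 1],
    [0, 0, 0, -0.002, -0.002, 0.15, 1],
    [0, 0, 0, -0.002, -0.002, 0.202, 1],
    [0, 0, 0, -0.002, -0.002, 0.202, 1],
    [0, 0, 0, -0.002, -0.002, 0.202, 0.2],
    [0, 0, 0, -0.002, -0.002, 0.202, 0.2],
    [0, 0, 0, -0.002, -0.002, 0.202, 0.2],
  ],
  newtons=45,
)

```text
t: 7.45
tcp_pos: [474.6, -207.3, 38.7]
tcp_rot: [0.75, 0.433, 0.433, -0.25]
wrist_force: [0.3, 0.1, -0.5]
finger_gap: 67.6
gripper_force: 0.0
```

Emit:
jog_arm(
  rows=[
    [0, 0, 0, 0, 0, 0, 0.2],
    [0, 0, 0, 0, 0, 0, 0.2],
    [0, 0, 0, 0, 0, 0, 0.2],
    [0, 0, 0, 0, 0, 0, 0.2],
    [0, 0, 0, 0.052, 0, -0.03, 0.2],
    [0, 0, 0, 0.104, 0, -0.06, 0.2],
    [0, 0, 0, 0.19, 0, -0.11, 0.2],
    [0, 0, 0, 0.19, 0, -0.11, 0.2],
  ],
)

```text
t: 8.45
tcp_pos: [475.2, -207.5, 150.5]
tcp_rot: [0.75, 0.434, 0.433, -0.248]
wrist_force: [0.2, 0.9, -2.0]
finger_gap: 60.4
gripper_force: 44.7
```

```bash
python3 - <<'E'
from plan import *
X,Y,Z=583,107,130
chain([(520,-60,200,5,0,60),(X,Y,150,0,40,60),(X,Y,Z,0,90,60),(X,Y,Z,0,130,60),(X,Y,150,0,50,60),(480,-160,200,15,0,60)])
snap('scene','s3.png')
# clearance of pour pose: cup+fingers vs post
for r in (60,90,110,130):
    M=tool(0,r,60);g=np.array([X,Y,Z]);c=M@np.array([np.cos(np.pi/6),0,-.5])
    a=np.linspace(0,6.283,60);e1=np.cross(c,[0,0,1]);e1/=np.linalg.norm(e1);e2=np.cross(c,e1)
    P=np.vstack([g+(h-45)*c+(25+9*h/78)*(np.cos(t)*e1+np.sin(t)*e2) for h in np.linspace(0,78,20) for t in a])
    F=np.vstack([g+M@np.array([u,sgn*v,k]) for sgn in(1,-1) for u in(-8,8) for v in (30,45) for k in range(-78,20,5)])
    rel=lambda P:(np.hypot(P[:,0]-605,P[:,1]-54))[P[:,2]<128]
    lip=P[np.argmin(P[:,2])];print(r,'cup',rel(P).min().round() if len(rel(P)) else None,'fing',rel(F).min().round() if len(rel(F)) else None,'lip',lip.round(),np.hypot(lip[0]-605,lip[1]-54).round(),'Fzmin',F[:,2].min().round(),'c',c.round(2))
E
```

```text
t 8.4 tcp [ 475.2 -207.5  150.5] j [-0.91  0.52  1.71  0.93  1.52 -0.75] gap 60.4 F [ 0.2  0.9 -2. ] gf 44.7
(520, -60, 200, 5, 0, 60) -> [0.002, 0.438, 0.004] [0.1229, -0.0348, 0.115] deg 25 mm 172
(583, 107, 150, 0, 40, 60) -> [0.03, 0.084, 0.698] [-0.0335, -0.0289, 0.1798] deg 40 mm 185
(583, 107, 130, 0, 90, 60) -> [-0.0, -0.0, 0.873] [-0.0153, 0.0129, -0.0] deg 50 mm 20
(583, 107, 130, 0, 130, 60) -> [0.0, -0.0, 0.698] [0.0, 0.0, 0.0] deg 40 mm 0
(583, 107, 150, 0, 50, 60) -> [-0.0, -0.0, -1.396] [-0.0129, -0.0153, 0.0] deg 80 mm 20
(480, -160, 200, 15, 0, 60) -> [-0.114, -0.245, -0.868] [0.0642, -0.0076, -0.2831] deg 52 mm 290
60 cup 13.0 fing 16.0 lip [570. 134.  88.] 87.0 Fzmin 87.0 c [ 0.4  -0.81  0.43]
90 cup 24.0 fing 38.0 lip [600.  79.  96.] 25.0 Fzmin 85.0 c [ 0.5  -0.87  0.  ]
110 cup 35.0 fing 48.0 lip [594.  89.  88.] 36.0 Fzmin 85.0 c [ 0.45 -0.84 -0.3 ]
130 cup 35.0 fing 59.0 lip [587. 100.  83.] 49.0 Fzmin 90.0 c [ 0.32 -0.76 -0.56]
```

View pics/s3.png

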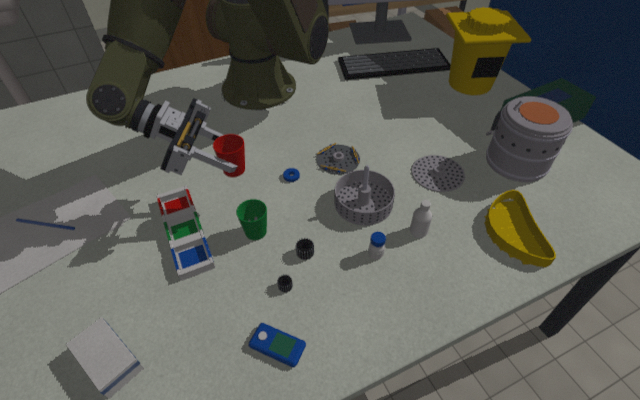

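The red cup is held upright and clear at (230,155); nothing else moved.

```bash
python3 - <<'E'
from plan import *
X,Y=583,107
chain([(520,-60,215,5,0,60),(X,Y,195,0,40,60),(X,Y,140,0,85,60),(X,Y,130,0,130,60)])
E
```

```text
t 8.5 tcp [ 474.7 -207.   148.6] j [-0.91  0.53  1.71  0.93  1.52 -0.75] gap 60.0 F [ 0.6  0.2 -2.6] gf 44.7
(520, -60, 215, 5, 0, 60) -> [0.001, 0.437, 0.001] [0.1372, -0.0343, 0.1065] deg 25 mm 177
(583, 107, 195, 0, 40, 60) -> [0.03, 0.084, 0.698] [-0.0036, -0.0289, 0.1772] deg 40 mm 180
(583, 107, 140, 0, 85, 60) -> [-0.0, -0.0, 0.785] [-0.0421, 0.0354, -0.0] deg 45 mm 55
(583, 107, 130, 0, 130, 60) -> [0.0, -0.0, 0.785] [-0.0009, 0.01, 0.0] deg 45 mm 10
```

In the tool's units: 0.137 m / 0.5 = 0.274, 0.114 m / 0.5 = 0.228, 0.437 rad / 3.1416 = 0.1391.

Emit:
jog_arm(
  rows=[
    [0, 0.0232, 0, 0.046, -0.012, 0.036, 0.2],
    [0, 0.0465, 0, 0.092, -0.022, 0.072, 0.2],
    [0, 0.0697, 0, 0.138, -0.034, 0.106, 0.2],
    [0, 0.0926, 0, 0.182, -0.046, 0.142, 0.2],
    [0, 0.1159, 0, 0.228, -0.058, 0.178, 0.2],
    [0, 0.1391, 0, 0.274, -0.068, 0.214, 0.2],
    [0, 0.1391, 0, 0.274, -0.068, 0.214, 0.2],
    [0, 0.1391, 0, 0.274, -0.068, 0.214, 0.2],
  ],
)

```text
t: 9.5
tcp_pos: [525.7, -50.8, 212.5]
tcp_rot: [0.639, 0.368, 0.585, -0.338]
wrist_force: [-0.4, 0.2, -0.9]
finger_gap: 60.4
gripper_force: 44.7
```

In the tool's units: 0.177 m / 0.5 = 0.354, 0.148 m / 0.5 = 0.296, 0.698 rad / 3.1416 = 0.2222.

Emit:
jog_arm(
  rows=[
    [0.0016, 0.0045, 0.0369, -0.002, -0.01, 0.06, 0.2],
    [0.0032, 0.0089, 0.0742, -0.002, -0.02, 0.118, 0.2],
    [0.0048, 0.0134, 0.1111, -0.004, -0.028, 0.178, 0.2],
    [0.0064, 0.0178, 0.148, -0.004, -0.038, 0.236, 0.2],
    [0.008, 0.0223, 0.1853, -0.006, -0.048, 0.296, 0.2],
    [0.0095, 0.0267, 0.2222, -0.008, -0.058, 0.354, 0.2],
    [0.0095, 0.0267, 0.2222, -0.008, -0.058, 0.354, 0.2],
    [0.0095, 0.0267, 0.2222, -0.008, -0.058, 0.354, 0.2],
  ],
)

```text
t: 10.5
tcp_pos: [588.8, 115.5, 194.1]
tcp_rot: [0.696, 0.123, 0.455, -0.541]
wrist_force: [-0.7, -0.2, -1.7]
finger_gap: 60.0
gripper_force: 44.7
```

```bash
python3 - <<'E'
from plan import *
X,Y=583,107
chain([(X,Y,140,0,85,60),(X,Y,130,0,130,60)])
snap('scene','s4.png')
E
```

```text
t 10.5 tcp [588.8 115.5 194.1] j [-0.32  0.58  1.92  1.74  1.45 -0.24] gap 60.0 F [-0.7 -0.2 -1.7] gf 44.7
(583, 107, 140, 0, 85, 60) -> [0.0, -0.002, 0.787] [-0.042, 0.0341, 0.0007] deg 45 mm 54
(583, 107, 130, 0, 130, 60) -> [0.0, -0.0, 0.785] [-0.0009, 0.01, 0.0] deg 45 mm 10
```

View pics/s4.png

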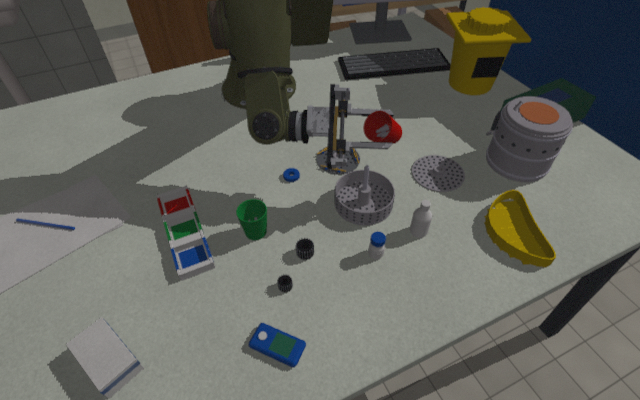

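The cup is held at (383,126) above the basket, already tipped partway, with the wrist well clear.

In the tool's units: -0.042 m / 0.5 = -0.084, -0.035 m / 0.5 = -0.07, 0.787 rad / 3.1416 = 0.2505.

Emit:
jog_arm(
  rows=[
    [0, 0, 0.0417, -0.014, 0.012, 0, 0.2],
    [0, 0, 0.0834, -0.028, 0.022, 0, 0.2],
    [0, 0, 0.1251, -0.042, 0.034, 0, 0.2],
    [0, 0, 0.1671, -0.056, 0.046, 0, 0.2],
    [0, 0, 0.2088, -0.07, 0.056, 0, 0.2],
    [0, 0, 0.2505, -0.084, 0.068, 0, 0.2],
    [0, 0, 0.2505, -0.084, 0.068, 0, 0.2],
    [0, 0, 0.2505, -0.084, 0.068, 0, 0.2],
  ],
)

```text
t: 11.55
tcp_pos: [588.1, 116.5, 140.6]
tcp_rot: [0.69, -0.153, 0.214, -0.675]
wrist_force: [-1.0, -0.2, 0.1]
finger_gap: 60.2
gripper_force: 44.7
```

In the tool's units: 0.01 m / 0.5 = 0.02, 0.008 m / 0.5 = 0.016, 0.785 rad / 3.1416 = 0.2499.

Emit:
jog_arm(
  rows=[
    [0, 0, 0.0477, 0, 0.004, 0, 0.2],
    [0, 0, 0.0796, 0, 0.008, 0, 0.2],
    [0, 0, 0.1114, -0.002, 0.01, 0, 0.2],
    [0, 0, 0.1432, -0.002, 0.014, 0, 0.2],
    [0, 0, 0.1814, -0.002, 0.016, 0, 0.2],
    [0, 0, 0.2165, -0.002, 0.02, 0, 0.2],
    [0, 0, 0.2499, -0.002, 0.02, 0, 0.2],
    [0, 0, 0.2499, -0.002, 0.02, 0, 0.2],
  ],
)

```text
t: 12.55
tcp_pos: [588.0, 116.9, 130.7]
tcp_rot: [-0.579, 0.405, 0.061, 0.705]
wrist_force: [0.3, -0.4, -0.9]
finger_gap: 59.9
gripper_force: 44.6
```

In the tool's units: 0.05 rad / 3.1416 = 0.0159.

Emit:
jog_arm(
  rows=[
    [0, 0, 0.0159, 0, 0, 0, 0.2],
    [0, 0, 0, 0, 0, 0, 0.2],
    [0, 0, 0.0159, 0, 0, 0, 0.2],
    [0, 0, 0, 0, 0, 0, 0.2],
    [0, 0, 0, 0, 0, 0, 0.2],
    [0, 0, 0, 0, 0, 0, 0.2],
    [0, 0, 0, 0, 0, 0, 0.2],
    [0, 0, 0, 0, 0, 0, 0.2],
  ],
)

```text
t: 13.55
tcp_pos: [587.8, 117.2, 130.2]
tcp_rot: [-0.578, 0.406, 0.062, 0.705]
wrist_force: [0.2, 0.0, -0.0]
finger_gap: 59.8
gripper_force: 44.6
```

```bash
python3 - <<'E'
from plan import *
X,Y=583,107
chain([(X,Y,195,0,60,60),(520,-60,215,5,0,60),(425,-320,140,30,0,60),(412,-367,95,30,0,60)])
a=snap('scene');b=snap('side')
cv2.imwrite('pics/p1.png',np.hstack([cv2.resize(a[80:260,280:460],(400,400)),cv2.resize(b[130:310,210:390],(400,400))])[:,:,::-1])
E
```

```text
t 13.6 tcp [587.8 117.2 130.2] j [-0.31  0.73  1.9   1.75  1.47  1.21] gap 59.8 F [ 0.2  0.  -0. ] gf 44.6
(583, 107, 195, 0, 60, 60) -> [-0.002, -0.001, -1.223] [-0.041, -0.0501, -0.0001] deg 70 mm 65
(520, -60, 215, 5, 0, 60) -> [-0.046, -0.079, -1.047] [0.0346, -0.002, -0.1762] deg 60 mm 180
(425, -320, 140, 30, 0, 60) -> [0.0, -0.436, 0.0] [-0.1031, 0.0477, -0.2661] deg 25 mm 289
(412, -367, 95, 30, 0, 60) -> [0.0, 0.0, 0.0] [-0.0626, 0.0122, -0.0184] deg 0 mm 66
```

View pics/p1.png

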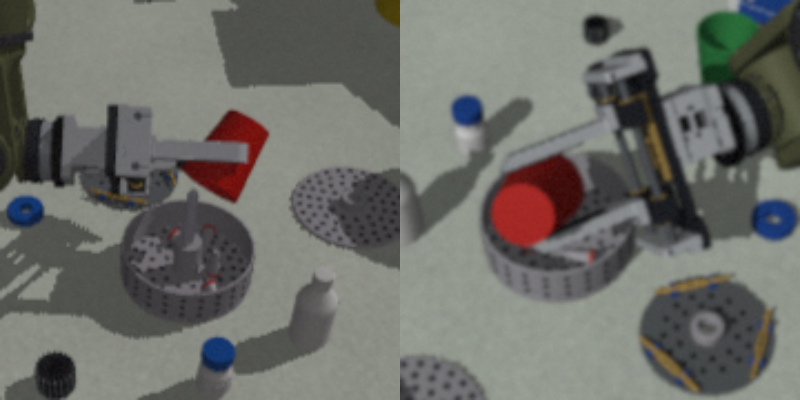

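The pour worked: red-banded specula lie in the basket (left crop, near (175,232), (210,232), (210,282)) and none are outside it. I'm backing the cup out and checking the rack geometry.

In the tool's units: -0.05 m / 0.5 = -0.1, -0.044 m / 0.5 = -0.088, -1.223 rad / 3.1416 = -0.3893.

Emit:
jog_arm(
  rows=[
    [0, 0, -0.0487, -0.01, -0.012, 0, 0.2],
    [0, 0, -0.0974, -0.02, -0.026, 0, 0.2],
    [0, 0, -0.1461, -0.03, -0.038, 0, 0.2],
    [0, 0, -0.1948, -0.042, -0.05, 0, 0.2],
    [0, 0, -0.2432, -0.052, -0.062, 0, 0.2],
    [0, 0, -0.2919, -0.062, -0.076, 0, 0.2],
    [0, 0, -0.3406, -0.072, -0.088, 0, 0.2],
    [0, 0, -0.3893, -0.082, -0.1, 0, 0.2],
  ],
)

```text
t: 14.65
tcp_pos: [588.5, 116.7, 195.1]
tcp_rot: [0.707, 0.001, 0.355, -0.612]
wrist_force: [0.6, 0.7, -1.0]
finger_gap: 59.9
gripper_force: 44.7
```

In the tool's units: -0.176 m / 0.5 = -0.352, -0.001 m / 0.5 = -0.002, -1.047 rad / 3.1416 = -0.3333.

Emit:
jog_arm(
  rows=[
    [-0.0022, -0.0035, -0.0477, 0.01, 0, -0.05, 0.2],
    [-0.0041, -0.0073, -0.0955, 0.02, 0, -0.1, 0.2],
    [-0.0064, -0.0108, -0.1429, 0.03, -0.002, -0.152, 0.2],
    [-0.0083, -0.0143, -0.191, 0.04, -0.002, -0.2, 0.2],
    [-0.0105, -0.0178, -0.2387, 0.05, -0.002, -0.252, 0.2],
    [-0.0124, -0.0216, -0.2865, 0.06, -0.004, -0.302, 0.2],
    [-0.0146, -0.0251, -0.3333, 0.07, -0.004, -0.352, 0.2],
    [-0.0146, -0.0251, -0.3333, 0.07, -0.004, -0.352, 0.2],
  ],
)

```text
t: 15.65
tcp_pos: [525.8, -51.5, 214.1]
tcp_rot: [0.639, 0.368, 0.586, -0.337]
wrist_force: [0.1, 0.0, -1.6]
finger_gap: 59.9
gripper_force: 44.7
```

In the tool's units: -0.266 m / 0.5 = -0.532, -0.222 m / 0.5 = -0.444, -0.436 rad / 3.1416 = -0.1388.

Emit:
jog_arm(
  rows=[
    [0, -0.0232, 0, -0.034, 0.016, -0.088, 0.2],
    [0, -0.0462, 0, -0.068, 0.032, -0.178, 0.2],
    [0, -0.0694, 0, -0.104, 0.048, -0.266, 0.2],
    [0, -0.0923, 0, -0.138, 0.064, -0.354, 0.2],
    [0, -0.1155, 0, -0.172, 0.08, -0.444, 0.2],
    [0, -0.1388, 0, -0.206, 0.096, -0.532, 0.2],
    [0, -0.1388, 0, -0.206, 0.096, -0.532, 0.2],
    [0, -0.1388, 0, -0.206, 0.096, -0.532, 0.2],
  ],
)

```text
t: 16.65
tcp_pos: [430.5, -310.3, 133.8]
tcp_rot: [0.75, 0.432, 0.434, -0.251]
wrist_force: [0.1, -0.6, -0.7]
finger_gap: 60.2
gripper_force: 44.7
```

```bash
python3 - <<'E'
from plan import *
a=cv2.imread('pics/w1.png')[60:300,450:610];b=cv2.imread('pics/scene0.png')[180:280,145:225]
cv2.imwrite('pics/r1.png',np.hstack([cv2.resize(a,(400,600),interpolation=2),cv2.resize(b,(400,500),interpolation=2)[:600] if 0 else np.vstack([cv2.resize(b,(400,500),interpolation=2),np.zeros((100,400,3),np.uint8)])]))
chain([])
E
```

```text
t 16.6 tcp [ 430.5 -310.3  133.8] j [-1.07  0.65  1.54  0.84  1.65 -0.8 ] gap 60.2 F [ 0.1 -0.6 -0.7] gf 44.7
```

View pics/r1.png

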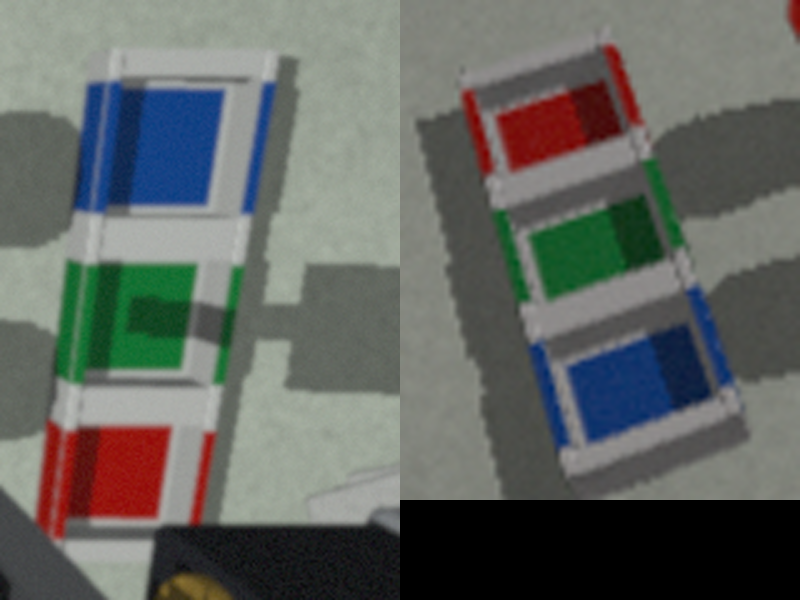

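```bash
python3 - <<'E'
from h import *
P=[pix2z('scene',145+u/5,180+v/5,24)[:2] for u,v in [(63,80),(203,35),(340,400),(170,463)]]
print(np.round(P),np.mean(P,0))
# wrist model for w1 pose
M=np.array([[0.001,-.97,-.244],[1,.001,.001],[0,-.244,.97]]);Rt=np.diag([1,-1,-1.])
o=np.array([519.713,-130.422,253.452])+Rt@[70.25,.55,-171.06];f=200/np.tan(np.radians(61.446/2))
def pz(u,v,z):
    d=Rt@M@np.array([(u-319.64)/f,(v-198.87)/f,1]);return (o+d*(z-o[2])/d[2])[:2]
W=[pz(450+u/2.5,60+v/2.5,24) for u,v in [(118,48),(278,52),(245,232),(92,235),(72,405),(216,405)]]
print(np.round(W))
F=[pz(450+u/2.5,60+v/2.5,4) for u,v in [(165,145),(140,315),(118,470)]];print('floor',np.round(F))
E
```

```text
[[ 378. -400.]
 [ 378. -330.]
 [ 623. -327.]
 [ 623. -400.]] [ 500.41341135 -364.0668444 ]
[[ 628. -331.]
 [ 627. -404.]
 [ 546. -402.]
 [ 544. -330.]
 [ 460. -330.]
 [ 460. -402.]]
floor [[ 586. -370.]
 [ 501. -369.]
 [ 417. -369.]]
```

```bash
python3 - <<'E'
from plan import *
chain([(416.5,-366,105,30,0,60),(416.5,-366,49,30,0,60),(373,-441,99,30,0,60),(484,-370,215,30,0,60),(530,-289.5,95,30,0,60),(573.5,-214.5,45,30,0,60)])
E
```

```text
t 16.6 tcp [ 430.5 -310.3  133.8] j [-1.07  0.65  1.54  0.84  1.65 -0.8 ] gap 60.2 F [ 0.1 -0.6 -0.7] gf 44.7
(416.5, -366, 105, 30, 0, 60) -> [-0.0, -0.003, -0.003] [-0.0524, 0.0159, -0.0226] deg 0 mm 59
(416.5, -366, 49, 30, 0, 60) -> [0.0, 0.0, 0.0] [-0.0485, 0.0, 0.028] deg 0 mm 56
(373, -441, 99, 30, 0, 60) -> [0.0, 0.0, 0.0] [-0.0, -0.0002, -0.1001] deg 0 mm 100
(484, -370, 215, 30, 0, 60) -> [0.0, 0.0, 0.0] [0.159, 0.0606, 0.0433] deg 0 mm 176
(530, -289.5, 95, 30, 0, 60) -> [0.0, 0.0, 0.0] [-0.0576, -0.0004, 0.1403] deg 0 mm 152
(573.5, -214.5, 45, 30, 0, 60) -> [0.0, 0.0, 0.0] [0.0, 0.0002, 0.1001] deg 0 mm 100
```

In the tool's units: -0.052 m / 0.5 = -0.104, -0.039 m / 0.5 = -0.078.

Emit:
jog_arm(
  rows=[
    [0, 0, 0, -0.026, 0.008, -0.012, 0.2],
    [0, 0, 0, -0.052, 0.016, -0.022, 0.2],
    [0, 0, 0, -0.078, 0.024, -0.034, 0.2],
    [0, 0, 0, -0.104, 0.032, -0.046, 0.2],
    [0, 0, 0, -0.104, 0.032, -0.046, 0.2],
    [0, 0, 0, -0.104, 0.032, -0.046, 0.2],
    [0, 0, 0, -0.104, 0.032, -0.046, 0.2],
    [0, 0, 0, -0.104, 0.032, -0.046, 0.2],
  ],
)

```text
t: 17.65
tcp_pos: [421.0, -359.0, 100.7]
tcp_rot: [0.75, 0.433, 0.434, -0.25]
wrist_force: [0.2, 0.3, -1.2]
finger_gap: 60.0
gripper_force: 44.7
```

In the tool's units: -0.0485 m / 0.5 = -0.097, -0.045 m / 0.5 = -0.09.

Emit:
jog_arm(
  rows=[
    [0, 0, 0, -0.018, 0, 0.01, 0.2],
    [0, 0, 0, -0.034, 0, 0.02, 0.2],
    [0, 0, 0, -0.052, 0, 0.03, 0.2],
    [0, 0, 0, -0.066, 0, 0.038, 0.2],
    [0, 0, 0, -0.08, 0, 0.046, 0.2],
    [0, 0, 0, -0.09, 0, 0.052, 0.2],
    [0, 0, 0, -0.097, 0, 0.056, 0.2],
    [0, 0, 0, -0.097, 0, 0.056, 0.2],
  ],
)

```text
t: 18.65
tcp_pos: [420.9, -359.0, 44.2]
tcp_rot: [0.75, 0.432, 0.434, -0.25]
wrist_force: [-0.6, -0.2, -1.3]
finger_gap: 59.8
gripper_force: 44.7
```

```bash
python3 - <<'E'
from plan import *
chain([(416.5,-366,49,30,0,60)])
a=snap('scene');m=optics.camera_model('scene');print(fit(m,col(a,'red'),416,-366,CUP))
b=snap('side')
cv2.imwrite('pics/p2.png',np.hstack([cv2.resize(a[150:290,120:260],(400,400)),cv2.resize(b[80:220,350:490],(400,400))])[:,:,::-1])
E
```

```text
t 18.6 tcp [ 420.9 -359.    44.2] j [-1.12  0.86  1.42  0.8   1.62 -0.89] gap 59.8 F [-0.6 -0.2 -1.3] gf 44.7
(416.5, -366, 49, 30, 0, 60) -> [0.001, -0.002, -0.001] [-0.0, -0.0003, 0.0015] deg 0 mm 2
(array([ 409.6, -366. ]), np.float64(0.914))
```

View pics/p2.png

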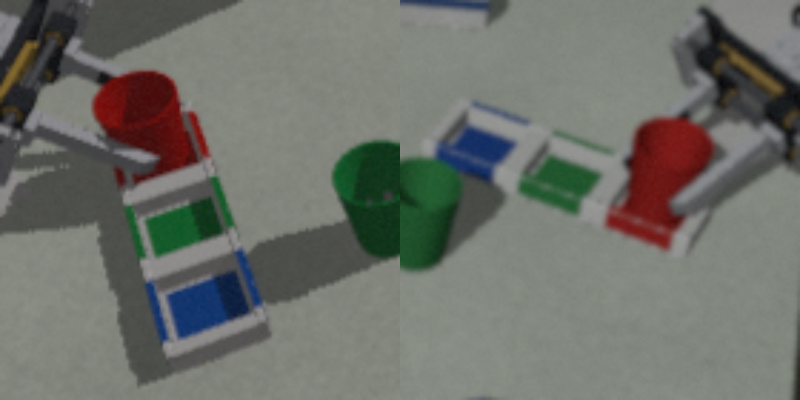

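The red cup sits in the red pocket, upright and at depth, with no contact force. I'm releasing it, then backing off and going to the green cup.

Emit:
jog_arm(
  rows=[
    [0, 0, 0, -0.002, 0, 0.002, 0.2],
    [0, 0, 0, -0.002, 0, 0.002, 0.85],
    [0, 0, 0, -0.002, 0, 0.002, 0.85],
    [0, 0, 0, -0.002, 0, 0.002, 0.85],
    [0, 0, 0, -0.002, 0, -0.04, 0.85],
    [0, 0, 0, -0.002, 0, -0.1, 0.85],
    [0, 0, 0, -0.002, 0, -0.16, 0.85],
    [0, 0, 0, -0.002, 0, -0.2, 0.85],
  ],
)

```text
t: 19.75
tcp_pos: [376.0, -436.6, 94.9]
tcp_rot: [0.75, 0.432, 0.434, -0.249]
wrist_force: [0.3, -0.5, -0.8]
finger_gap: 79.9
gripper_force: 0.0
```

In the tool's units: 0.159 m / 0.5 = 0.318, 0.133 m / 0.5 = 0.266.

Emit:
jog_arm(
  rows=[
    [0, 0, 0, 0.054, 0.02, 0.014, 0.9],
    [0, 0, 0, 0.106, 0.04, 0.028, 0.9],
    [0, 0, 0, 0.16, 0.06, 0.044, 0.9],
    [0, 0, 0, 0.212, 0.08, 0.058, 0.9],
    [0, 0, 0, 0.266, 0.1, 0.072, 0.9],
    [0, 0, 0, 0.318, 0.122, 0.086, 0.9],
    [0, 0, 0, 0.318, 0.122, 0.086, 0.9],
    [0, 0, 0, 0.318, 0.122, 0.086, 0.9],
  ],
)

```text
t: 20.75
tcp_pos: [488.0, -364.2, 209.5]
tcp_rot: [0.75, 0.432, 0.434, -0.25]
wrist_force: [0.1, 0.6, -0.7]
finger_gap: 84.7
gripper_force: 0.0
```

In the tool's units: 0.14 m / 0.5 = 0.28, 0.117 m / 0.5 = 0.234.

Emit:
jog_arm(
  rows=[
    [0, 0, 0, -0.02, 0, 0.046, 0.9],
    [0, 0, 0, -0.04, 0, 0.094, 0.9],
    [0, 0, 0, -0.06, 0, 0.14, 0.9],
    [0, 0, 0, -0.076, 0, 0.188, 0.9],
    [0, 0, 0, -0.096, 0, 0.234, 0.9],
    [0, 0, 0, -0.116, 0, 0.28, 0.9],
    [0, 0, 0, -0.116, 0, 0.28, 0.9],
    [0, 0, 0, -0.116, 0, 0.28, 0.9],
  ],
)

```text
t: 21.75
tcp_pos: [534.4, -285.1, 90.2]
tcp_rot: [0.75, 0.432, 0.434, -0.25]
wrist_force: [-0.1, 0.4, 0.6]
finger_gap: 84.5
gripper_force: 0.0
```

```bash
python3 - <<'E'
from plan import *
im=snap('wrist');m=optics.camera_model('wrist')
print('green',fit(m,col(im,'green'),574,-215,CUP))
b=snap('scene');print('red',fit(optics.camera_model('scene'),col(b,'red'),416,-366,[(4,25),(82,34)]))
chain([(574,-215,45,30,0,60)])
E
```

```text
green (array([ 575.2, -214.6]), np.float64(0.948))
red (array([ 406.4, -352.4]), np.float64(0.422))
t 21.9 tcp [ 534.6 -285.2   90.5] j [-0.91  0.79  1.41  0.93  1.54 -0.73] gap 84.8 F [-0.5 -0.3 -0.7] gf 0.0
(574, -215, 45, 30, 0, 60) -> [0.002, -0.001, -0.0] [0.0007, -0.0012, 0.1034] deg 0 mm 103
```

In the tool's units: 0.104 m / 0.5 = 0.208, 0.001 m / 0.5 = 0.002.

Emit:
jog_arm(
  rows=[
    [0, 0, 0, 0, 0, 0.05, 0.9],
    [0, 0, 0, 0.002, 0, 0.1, 0.9],
    [0, 0, 0, 0.002, 0, 0.15, 0.9],
    [0, 0, 0, 0.002, 0, 0.208, 0.9],
    [0, 0, 0, 0.002, 0, 0.208, 0.9],
    [0, 0, 0, 0.002, 0, 0.208, 0.2],
    [0, 0, 0, 0.002, 0, 0.208, 0.2],
    [0, 0, 0, 0.002, 0, 0.208, 0.2],
  ],
  newtons=45,
)

```text
t: 22.85
tcp_pos: [580.2, -206.4, 39.2]
tcp_rot: [0.75, 0.432, 0.434, -0.25]
wrist_force: [-0.4, -1.5, 2.5]
finger_gap: 60.8
gripper_force: 44.6
```

In the tool's units: 0.11 m / 0.5 = 0.22, 0.08 m / 0.5 = 0.16.

Emit:
jog_arm(
  rows=[
    [0, 0, 0, 0, 0, 0, 0.2],
    [0, 0, 0, 0, 0, 0, 0.2],
    [0, 0, 0, 0, 0, 0, 0.2],
    [0, 0, 0, 0.052, 0, -0.03, 0.2],
    [0, 0, 0, 0.104, 0, -0.06, 0.2],
    [0, 0, 0, 0.16, 0, -0.092, 0.2],
    [0, 0, 0, 0.22, 0, -0.126, 0.2],
    [0, 0, 0, 0.22, 0, -0.126, 0.2],
  ],
)

```text
t: 23.85
tcp_pos: [580.7, -205.9, 167.2]
tcp_rot: [0.75, 0.433, 0.434, -0.249]
wrist_force: [-0.8, 0.2, -1.4]
finger_gap: 60.9
gripper_force: 44.7
```

```bash
python3 - <<'E'
from plan import *
X,Y=583,107
chain([(530,-60,215,5,0,60),(X,Y,195,0,40,60),(X,Y,140,0,85,60),(X,Y,130,0,130,60)])
E
```

```text
t 23.9 tcp [ 580.7 -205.9  167.2] j [-0.77  0.63  1.47  1.    1.5  -0.59] gap 60.9 F [-0.8  0.2 -1.4] gf 44.7
(530, -60, 215, 5, 0, 60) -> [0.002, 0.436, 0.003] [0.0968, -0.1169, 0.0733] deg 25 mm 168
(583, 107, 195, 0, 40, 60) -> [0.03, 0.084, 0.698] [-0.0041, -0.0376, 0.1722] deg 40 mm 176
(583, 107, 140, 0, 85, 60) -> [-0.0, -0.0, 0.785] [-0.0421, 0.0354, -0.0] deg 45 mm 55
(583, 107, 130, 0, 130, 60) -> [0.0, -0.0, 0.785] [-0.0009, 0.01, 0.0] deg 45 mm 10
```

In the tool's units: -0.117 m / 0.5 = -0.234, -0.097 m / 0.5 = -0.194, 0.437 rad / 3.1416 = 0.1391.

Emit:
jog_arm(
  rows=[
    [0, 0.0232, 0, 0.032, -0.04, 0.024, 0.2],
    [0, 0.0465, 0, 0.064, -0.078, 0.048, 0.2],
    [0, 0.0697, 0, 0.096, -0.116, 0.074, 0.2],
    [0, 0.0926, 0, 0.13, -0.156, 0.098, 0.2],
    [0, 0.1159, 0, 0.162, -0.194, 0.122, 0.2],
    [0, 0.1391, 0, 0.194, -0.234, 0.146, 0.2],
    [0, 0.1391, 0, 0.194, -0.234, 0.146, 0.2],
    [0, 0.1391, 0, 0.194, -0.234, 0.146, 0.2],
  ],
)

```text
t: 24.85
tcp_pos: [535.2, -50.7, 212.4]
tcp_rot: [0.639, 0.368, 0.586, -0.338]
wrist_force: [-0.2, 0.8, -1.3]
finger_gap: 60.5
gripper_force: 44.7
```

In the tool's units: 0.172 m / 0.5 = 0.344, 0.143 m / 0.5 = 0.286, 0.698 rad / 3.1416 = 0.2222.

Emit:
jog_arm(
  rows=[
    [0.0016, 0.0045, 0.0369, -0.002, -0.012, 0.058, 0.2],
    [0.0032, 0.0089, 0.0742, -0.002, -0.026, 0.114, 0.2],
    [0.0048, 0.0134, 0.1111, -0.004, -0.038, 0.172, 0.2],
    [0.0064, 0.0178, 0.148, -0.006, -0.05, 0.23, 0.2],
    [0.008, 0.0223, 0.1853, -0.006, -0.062, 0.286, 0.2],
    [0.0095, 0.0267, 0.2222, -0.008, -0.076, 0.344, 0.2],
    [0.0095, 0.0267, 0.2222, -0.008, -0.076, 0.344, 0.2],
    [0.0095, 0.0267, 0.2222, -0.008, -0.076, 0.344, 0.2],
  ],
)

```text
t: 25.85
tcp_pos: [588.1, 116.0, 194.5]
tcp_rot: [0.696, 0.122, 0.456, -0.541]
wrist_force: [0.7, -0.4, -0.8]
finger_gap: 61.0
gripper_force: 44.7
```

In the tool's units: -0.042 m / 0.5 = -0.084, -0.035 m / 0.5 = -0.07, 0.785 rad / 3.1416 = 0.2499.

Emit:
jog_arm(
  rows=[
    [0, 0, 0.0417, -0.014, 0.012, 0, 0.2],
    [0, 0, 0.0834, -0.028, 0.022, 0, 0.2],
    [0, 0, 0.1251, -0.042, 0.034, 0, 0.2],
    [0, 0, 0.1671, -0.056, 0.046, 0, 0.2],
    [0, 0, 0.2088, -0.07, 0.056, 0, 0.2],
    [0, 0, 0.2499, -0.084, 0.07, 0, 0.2],
    [0, 0, 0.2499, -0.084, 0.07, 0, 0.2],
    [0, 0, 0.2499, -0.084, 0.07, 0, 0.2],
  ],
)

```text
t: 26.85
tcp_pos: [587.9, 116.3, 140.3]
tcp_rot: [0.69, -0.152, 0.215, -0.675]
wrist_force: [0.2, 0.5, -0.7]
finger_gap: 60.8
gripper_force: 44.7
```

In the tool's units: 0.01 m / 0.5 = 0.02, 0.008 m / 0.5 = 0.016, 0.785 rad / 3.1416 = 0.2499.

Emit:
jog_arm(
  rows=[
    [0, 0, 0.0477, 0, 0.004, 0, 0.2],
    [0, 0, 0.0796, 0, 0.008, 0, 0.2],
    [0, 0, 0.1114, -0.002, 0.01, 0, 0.2],
    [0, 0, 0.1432, -0.002, 0.014, 0, 0.2],
    [0, 0, 0.1814, -0.002, 0.016, 0, 0.2],
    [0, 0, 0.2165, -0.002, 0.02, 0, 0.2],
    [0, 0, 0.2499, -0.002, 0.02, 0, 0.2],
    [0, 0, 0.2499, -0.002, 0.02, 0, 0.2],
  ],
)

```text
t: 27.85
tcp_pos: [587.8, 116.8, 130.4]
tcp_rot: [-0.579, 0.405, 0.06, 0.706]
wrist_force: [-0.6, 0.5, -0.2]
finger_gap: 60.8
gripper_force: 44.6
```

In the tool's units: 0.05 rad / 3.1416 = 0.0159.

Emit:
jog_arm(
  rows=[
    [0, 0, 0.0159, 0, 0, 0, 0.2],
    [0, 0, 0, 0, 0, 0, 0.2],
    [0, 0, 0.0159, 0, 0, 0, 0.2],
    [0, 0, 0, 0, 0, 0, 0.2],
    [0, 0, 0, 0, 0, 0, 0.2],
    [0, 0, 0, 0, 0, 0, 0.2],
    [0, 0, 0, 0, 0, 0, 0.2],
    [0, 0, 0, 0, 0, 0, 0.2],
  ],
)

```text
t: 28.85
tcp_pos: [587.6, 117.0, 129.9]
tcp_rot: [-0.578, 0.405, 0.061, 0.705]
wrist_force: [-0.4, 1.2, -1.3]
finger_gap: 60.7
gripper_force: 44.6
```

```bash
python3 - <<'E'
from plan import *
X,Y=583,107
chain([(X,Y,195,0,60,60),(530,-60,215,5,0,60),(512,-320,140,30,0,60),(500.5,-366,105,30,0,60),(500.5,-366,48.5,30,0,60)])
a=snap('scene');b=snap('side')
cv2.imwrite('pics/p3.png',np.hstack([cv2.resize(a[100:280,150:450],(500,300)),cv2.resize(b[180:280,220:340],(300,250),interpolation=2)[:300] if 0 else cv2.resize(a[160:230,325:405],(300,300),interpolation=2)])[:,:,::-1])
E
```

```text
t 28.9 tcp [587.6 117.  129.9] j [-0.32  0.73  1.9   1.76  1.47  1.21] gap 60.7 F [-0.4  1.2 -1.3] gf 44.6
(583, 107, 195, 0, 60, 60) -> [-0.003, -0.002, -1.221] [-0.0411, -0.0505, 0.0002] deg 70 mm 65
(530, -60, 215, 5, 0, 60) -> [-0.046, -0.079, -1.047] [0.0421, 0.0023, -0.1712] deg 60 mm 176
(512, -320, 140, 30, 0, 60) -> [0.0, -0.436, 0.0] [-0.0998, 0.1144, -0.2278] deg 25 mm 274
(500.5, -366, 105, 30, 0, 60) -> [0.0, 0.0, 0.0] [-0.0531, 0.013, -0.022] deg 0 mm 59
(500.5, -366, 48.5, 30, 0, 60) -> [0.0, 0.0, 0.0] [-0.0489, 0.0, 0.0282] deg 0 mm 56
```

View pics/p3.png

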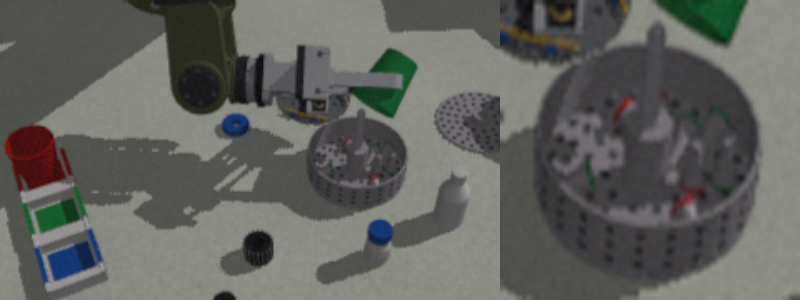

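The red cup stands in its pocket, and red- and green-banded specula all lie inside the basket. Next I place the green cup.

In the tool's units: -0.05 m / 0.5 = -0.1, -0.013 m / 0.5 = -0.026, -1.221 rad / 3.1416 = -0.3887.

Emit:
jog_arm(
  rows=[
    [0, 0, -0.0487, -0.01, -0.012, 0, 0.2],
    [0, 0, -0.0974, -0.02, -0.026, 0, 0.2],
    [0, 0, -0.1461, -0.03, -0.038, 0, 0.2],
    [0, 0, -0.1948, -0.042, -0.05, 0, 0.2],
    [0, 0, -0.2432, -0.052, -0.062, 0, 0.2],
    [0, 0, -0.2919, -0.062, -0.076, 0, 0.2],
    [0, 0, -0.3406, -0.072, -0.088, 0, 0.2],
    [0, 0, -0.3887, -0.082, -0.1, 0, 0.2],
  ],
)

```text
t: 29.95
tcp_pos: [588.1, 116.5, 194.8]
tcp_rot: [0.706, 0.001, 0.356, -0.612]
wrist_force: [0.3, 0.2, -0.9]
finger_gap: 61.1
gripper_force: 44.7
```

In the tool's units: -0.171 m / 0.5 = -0.342, 0.001 m / 0.5 = 0.002, -1.047 rad / 3.1416 = -0.3333.

Emit:
jog_arm(
  rows=[
    [-0.0022, -0.0035, -0.0477, 0.012, 0, -0.048, 0.2],
    [-0.0041, -0.0073, -0.0955, 0.024, 0, -0.098, 0.2],
    [-0.0064, -0.0108, -0.1429, 0.036, 0.002, -0.146, 0.2],
    [-0.0083, -0.0143, -0.191, 0.048, 0.002, -0.196, 0.2],
    [-0.0105, -0.0178, -0.2387, 0.06, 0.002, -0.244, 0.2],
    [-0.0124, -0.0216, -0.2865, 0.072, 0.004, -0.294, 0.2],
    [-0.0146, -0.0251, -0.3333, 0.084, 0.004, -0.342, 0.2],
    [-0.0146, -0.0251, -0.3333, 0.084, 0.004, -0.342, 0.2],
  ],
)

```text
t: 30.95
tcp_pos: [534.7, -51.3, 213.6]
tcp_rot: [0.638, 0.367, 0.587, -0.337]
wrist_force: [0.3, 0.0, -0.8]
finger_gap: 61.0
gripper_force: 44.7
```

In the tool's units: -0.228 m / 0.5 = -0.456, -0.19 m / 0.5 = -0.38, -0.436 rad / 3.1416 = -0.1388.

Emit:
jog_arm(
  rows=[
    [0, -0.0232, 0, -0.034, 0.038, -0.076, 0.2],
    [0, -0.0462, 0, -0.066, 0.076, -0.152, 0.2],
    [0, -0.0694, 0, -0.1, 0.114, -0.228, 0.2],
    [0, -0.0923, 0, -0.134, 0.152, -0.304, 0.2],
    [0, -0.1155, 0, -0.166, 0.19, -0.38, 0.2],
    [0, -0.1388, 0, -0.2, 0.228, -0.456, 0.2],
    [0, -0.1388, 0, -0.2, 0.228, -0.456, 0.2],
    [0, -0.1388, 0, -0.2, 0.228, -0.456, 0.2],
  ],
)

```text
t: 31.95
tcp_pos: [515.4, -309.9, 132.7]
tcp_rot: [0.75, 0.431, 0.434, -0.251]
wrist_force: [0.3, 0.5, -0.1]
finger_gap: 60.9
gripper_force: 44.7
```

```bash
python3 - <<'E'
from plan import *
a=snap('scene');print('red',fit(optics.camera_model('scene'),col(a,'red'),416,-366,[(4,25),(82,34)]))
chain([(500.5,-366,105,30,0,60),(500.5,-366,48.5,30,0,60)])
E
```

```text
red (array([ 435.1, -373.7]), np.float64(0.303))
t 32.0 tcp [ 515.4 -309.8  132.9] j [-0.96  0.74  1.38  0.91  1.62 -0.69] gap 60.8 F [-0.8  0.7 -0.4] gf 44.7
(500.5, -366, 105, 30, 0, 60) -> [0.0, -0.004, -0.002] [-0.0521, 0.0153, -0.0238] deg 0 mm 59
(500.5, -366, 48.5, 30, 0, 60) -> [0.0, 0.0, 0.0] [-0.0489, 0.0, 0.0282] deg 0 mm 56
```

In the tool's units: -0.052 m / 0.5 = -0.104, 0.004 m / 0.5 = 0.008.

Emit:
jog_arm(
  rows=[
    [0, 0, 0, -0.026, 0.008, -0.012, 0.2],
    [0, 0, 0, -0.052, 0.016, -0.024, 0.2],
    [0, 0, 0, -0.078, 0.024, -0.036, 0.2],
    [0, 0, 0, -0.104, 0.03, -0.048, 0.2],
    [0, 0, 0, -0.104, 0.03, -0.048, 0.2],
    [0, 0, 0, -0.104, 0.03, -0.048, 0.2],
    [0, 0, 0, -0.104, 0.03, -0.048, 0.2],
    [0, 0, 0, -0.104, 0.03, -0.048, 0.2],
  ],
)

```text
t: 33.0
tcp_pos: [504.8, -359.0, 100.3]
tcp_rot: [0.75, 0.432, 0.434, -0.25]
wrist_force: [-1.0, -0.8, -1.7]
finger_gap: 60.8
gripper_force: 44.7
```

In the tool's units: -0.049 m / 0.5 = -0.098, -0.045 m / 0.5 = -0.09.

Emit:
jog_arm(
  rows=[
    [0, 0, 0, -0.018, 0, 0.01, 0.2],
    [0, 0, 0, -0.034, 0, 0.02, 0.2],
    [0, 0, 0, -0.052, 0, 0.03, 0.2],
    [0, 0, 0, -0.066, 0, 0.038, 0.2],
    [0, 0, 0, -0.08, 0, 0.046, 0.2],
    [0, 0, 0, -0.09, 0, 0.052, 0.2],
    [0, 0, 0, -0.098, 0, 0.056, 0.2],
    [0, 0, 0, -0.098, 0, 0.056, 0.2],
  ],
)

```text
t: 34.0
tcp_pos: [504.4, -359.1, 42.9]
tcp_rot: [0.75, 0.432, 0.434, -0.25]
wrist_force: [-0.8, -0.3, -0.5]
finger_gap: 59.8
gripper_force: 44.5
```

```bash
python3 - <<'E'
from plan import *
chain([(500.5,-366,48.5,30,0,60)])
a=snap('scene');b=snap('side')
cv2.imwrite('pics/p4.png',np.hstack([cv2.resize(a[150:290,120:260],(400,400)),cv2.resize(b[80:220,350:490],(400,400))])[:,:,::-1])
E
```

```text
t 34.0 tcp [ 504.4 -359.1   42.9] j [-1.01  0.94  1.27  0.87  1.6  -0.78] gap 59.8 F [-0.8 -0.3 -0.5] gf 44.5
(500.5, -366, 48.5, 30, 0, 60) -> [0.002, -0.003, -0.002] [0.0009, 0.0001, 0.0013] deg 0 mm 2
```

View pics/p4.png

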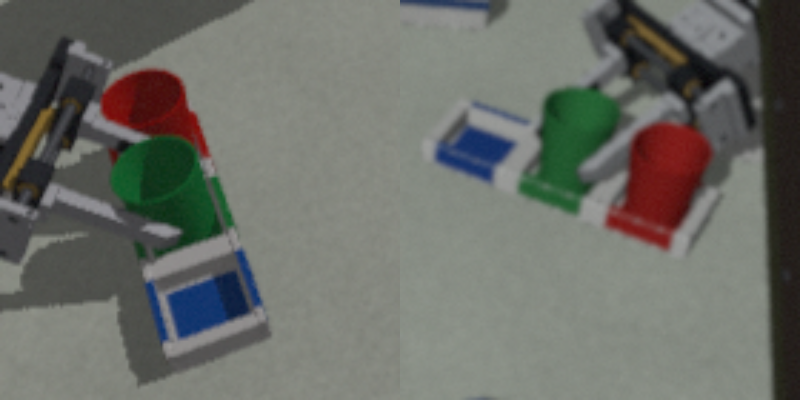

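Both cups stand in their own pockets. I'm releasing the green one and moving to view the cover and insert.

In the tool's units: -0.1 m / 0.5 = -0.2, -0.08 m / 0.5 = -0.16.

Emit:
jog_arm(
  rows=[
    [0, 0, 0, 0, 0, 0, 0.2],
    [0, 0, 0, 0, 0, 0, 0.82],
    [0, 0, 0, 0, 0, 0, 0.82],
    [0, 0, 0, 0, 0, 0, 0.82],
    [0, 0, 0, 0, 0, -0.04, 0.82],
    [0, 0, 0, 0, 0, -0.1, 0.82],
    [0, 0, 0, 0, 0, -0.16, 0.82],
    [0, 0, 0, 0, 0, -0.2, 0.82],
  ],
)

```text
t: 35.1
tcp_pos: [460.0, -436.2, 94.5]
tcp_rot: [0.75, 0.432, 0.434, -0.249]
wrist_force: [-0.2, 0.9, 0.2]
finger_gap: 77.4
gripper_force: 0.0
```

```bash
python3 - <<'E'
from plan import *
chain([(455,-330,260,60,0,60),(550,150,270,90,0,60)])
E
```

```text
t 35.1 tcp [ 460.  -436.2   94.5] j [-1.12  0.94  1.11  0.82  1.77 -0.73] gap 77.4 F [-0.2  0.9  0.2] gf 0.0
(455, -330, 260, 60, 0, 60) -> [0.003, -0.525, -0.001] [0.1825, -0.0575, 0.0044] deg 30 mm 191
(550, 150, 270, 90, 0, 60) -> [0.0, -0.524, 0.0] [0.4006, -0.1577, 0.2215] deg 30 mm 484
```

In the tool's units: 0.183 m / 0.5 = 0.366, 0.16 m / 0.5 = 0.32, -0.525 rad / 3.1416 = -0.1671.

Emit:
jog_arm(
  rows=[
    [0, -0.0127, 0, 0.09, 0, 0, 0.82],
    [0, -0.0414, 0, 0.18, 0, 0, 0.82],
    [0, -0.07, 0, 0.26, -0.04, 0.004, 0.82],
    [0, -0.0987, 0, 0.32, -0.08, 0.008, 0.82],
    [0, -0.1273, 0, 0.366, -0.116, 0.008, 0.82],
    [0, -0.1671, 0, 0.366, -0.116, 0.008, 0.82],
    [0, -0.1671, 0, 0.366, -0.116, 0.008, 0.82],
    [0, -0.1671, 0, 0.366, -0.116, 0.008, 0.82],
  ],
)

```text
t: 36.1
tcp_pos: [458.1, -323.5, 249.4]
tcp_rot: [0.837, 0.482, 0.226, -0.131]
wrist_force: [-0.0, 0.5, 0.0]
finger_gap: 77.0
gripper_force: 0.0
```

In the tool's units: 0.4006 m / 0.5 = 0.8012, 0.35 m / 0.5 = 0.7, -0.131 rad / 3.1416 = -0.0417.

Emit:
jog_arm(
  rows=[
    [0, -0.021, 0, 0.1, -0.04, 0.056, 0.82],
    [0, -0.0417, 0, 0.2, -0.078, 0.11, 0.82],
    [0, -0.0627, 0, 0.3, -0.118, 0.166, 0.82],
    [0, -0.0834, 0, 0.4, -0.158, 0.222, 0.82],
    [0, -0.1044, 0, 0.5, -0.198, 0.276, 0.82],
    [0, -0.1251, 0, 0.6, -0.236, 0.332, 0.82],
    [0, -0.1461, 0, 0.7, -0.276, 0.388, 0.82],
    [0, -0.1668, 0, 0.8012, -0.316, 0.443, 0.82],
  ],
)

```text
t: 37.1
tcp_pos: [551.4, 153.1, 257.9]
tcp_rot: [0.867, 0.498, -0.002, -0.001]
wrist_force: [0.5, -0.8, 1.0]
finger_gap: 77.1
gripper_force: 0.0
```

Emit:
jog_arm(
  rows=[
    [0, 0, 0, 0, 0, 0, 0.82],
    [0, 0, 0, 0, 0, 0, 0.82],
    [0, 0, 0, 0, 0, 0, 0.82],
    [0, 0, 0, 0, 0, 0, 0.82],
    [0, 0, 0, 0, 0, 0, 0.82],
    [0, 0, 0, 0, 0, 0, 0.82],
    [0, 0, 0, 0, 0, 0, 0.82],
    [0, 0, 0, 0, 0, 0, 0.82],
  ],
)

```text
t: 38.1
tcp_pos: [551.3, 151.8, 259.1]
tcp_rot: [0.867, 0.499, 0.0, -0.0]
wrist_force: [0.1, -0.7, 0.1]
finger_gap: 77.2
gripper_force: 0.0
```

```bash
python3 - <<'E'
from plan import *
chain([])
snap('wrist','w5.png')
for n,z in [('cover',8),('tray_b',8),('insert',40),('knob',22),('collar',8)]:
    for c in ['wrist','scene','side']:
        if c!='wrist' and n=='cover' : snap(c)
        L=nets.recognise(c,n);print(n,c,[(round(d['score'],2),pix2z(c,*w2pix(c,w(c,d['position'])),z).round(0)[:2],np.round(w2pix(c,w(c,d['position'])))) for d in L[:2]])
E
```

```text
t 38.1 tcp [551.3 151.8 259.1] j [0.2  0.32 1.39 0.   1.43 0.73] gap 77.2 F [ 0.1 -0.7  0.1] gf 0.0
cover wrist [(0.72, array([601., 282.]), array([300.,  54.])), (0.31, array([567.,  80.]), array([357., 212.]))]
cover scene [(0.79, array([612., 279.]), array([439., 174.]))]
cover side [(0.57, array([597., 292.]), array([210., 328.]))]
tray_b wrist [(0.65, array([444.,  70.]), array([281., 262.])), (0.18, array([761.,  -7.]), array([521., 196.]))]
tray_b scene []
tray_b side []
insert wrist [(0.83, array([620.,  66.]), array([404., 208.])), (0.72, array([745., 127.]), array([480., 109.]))]
insert scene [(0.74, array([624.,  39.]), array([362., 199.]))]
insert side [(0.97, array([589.,  72.]), array([283., 235.])), (0.43, array([750., 123.]), array([206., 219.]))]
knob wrist []
knob scene [(0.64, array([ 740., -211.]), array([284., 282.])), (0.58, array([ 679., -134.]), array([305., 247.]))]
knob side [(0.47, array([ 748., -219.]), array([297., 137.]))]
collar wrist [(0.59, array([434., -76.]), array([328., 345.]))]
collar scene [(0.61, array([445., -74.]), array([290., 176.]))]
collar side [(0.83, array([441., -69.]), array([378., 228.]))]
```

View pics/w5.png

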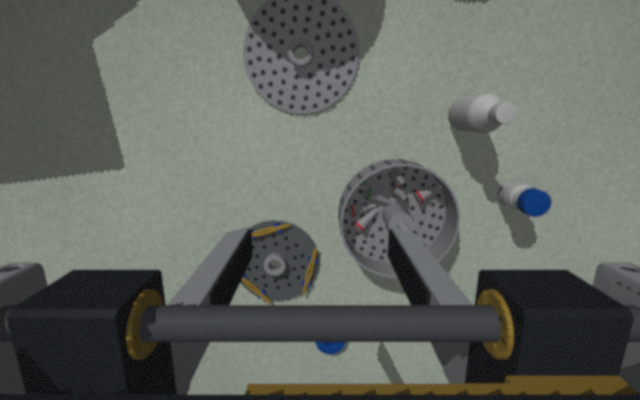

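The wrist view shows the cover (301,55) with its hub, the tray (275,263) and the basket (400,215) with specula inside. The post is partly hidden by a finger. I'll fit the circles numerically.

```bash
cat >> h.py <<'E'
def grad(im):
    g=cv2.GaussianBlur(cv2.cvtColor(im,cv2.COLOR_RGB2GRAY).astype(np.float32),(0,0),1.0)
    return cv2.Sobel(g,cv2.CV_32F,1,0),cv2.Sobel(g,cv2.CV_32F,0,1)
def cfit(m,im,x,y,circ,rng=14):
    "edge fit of stacked circles [(z,r)...]; normalised per circle, signed coherence along the normal"
    gx,gy=grad(im);a=np.linspace(0,2*np.pi,120,endpoint=False)
    def sc(x,y):
        t=0
        for z,r in circ:
            P=proj(m,np.c_[x+r*np.cos(a),y+r*np.sin(a),z+0*a]);n=proj(m,np.c_[x+(r+1)*np.cos(a),y+(r+1)*np.sin(a),z+0*a])-P
            n/=np.linalg.norm(n,axis=1)[:,None];u=P.astype(np.float32)
            s=lambda g:cv2.remap(g,u[:,:1],u[:,1:],1,borderMode=cv2.BORDER_CONSTANT)[:,0]
            d=s(gx)*n[:,0]+s(gy)*n[:,1];t+=np.abs(np.clip(d,-40,40).mean())
        return t
    for st in (2,.5):
        X,Y=np.meshgrid(np.arange(x-rng,x+rng+.1,st),np.arange(y-rng,y+rng+.1,st))
        S=np.vectorize(sc)(X,Y);i=np.unravel_index(S.argmax(),S.shape);x,y=X[i],Y[i];rng=3
    return (round(x,1),round(y,1)),round(float(S.max()),1)
E
cat > f.py <<'E'
from h import *
ims={'wrist':cv2.imread('pics/w5.png')[:,:,::-1].copy()}
for c in('scene','side'): ims[c]=snap(c)
for n,x,y,q in [('cover',600,285,[(4,69)]),('coverhub',600,285,[(18,15),(18,8)]),('tray',437,73,[(4,60)]),('trayhub',437,73,[(16,15),(16,8)]),('insert',606,55,[(46,72),(46,69)]),('post',606,55,[(126,3)])]:
    print(n,[(c[:2],cfit(optics.camera_model(c),im,x,y,q)) for c,im in ims.items()])
E
python3 f.py
```

```text
cover [('wr', ((np.float64(601.0), np.float64(278.5)), 28.7)), ('sc', ((np.float64(601.0), np.float64(282.5)), 39.8)), ('si', ((np.float64(602.0), np.float64(282.5)), 38.5))]
coverhub [('wr', ((np.float64(603.0), np.float64(284.5)), 41.0)), ('sc', ((np.float64(591.0), np.float64(276.5)), 46.7)), ('si', ((np.float64(603.5), np.float64(285.5)), 48.1))]
tray [('wr', ((np.float64(437.0), np.float64(71.0)), 35.7)), ('sc', ((np.float64(433.0), np.float64(74.5)), 39.1)), ('si', ((np.float64(434.5), np.float64(70.5)), 40.0))]
trayhub [('wr', ((np.float64(436.0), np.float64(73.5)), 80.0)), ('sc', ((np.float64(434.0), np.float64(75.0)), 79.6)), ('si', ((np.float64(436.5), np.float64(75.5)), 80.0))]
insert [('wr', ((np.float64(606.0), np.float64(63.0)), 51.6)), ('sc', ((np.float64(601.0), np.float64(62.0)), 47.7)), ('si', ((np.float64(612.0), np.float64(56.5)), 34.5))]
post [('wr', ((np.float64(616.5), np.float64(64.5)), 40.0)), ('sc', ((np.float64(612.5), np.float64(49.5)), 29.1)), ('si', ((np.float64(599.5), np.float64(42.5)), 17.9))]
```

```bash
python3 - <<'E'
from plan import *
chain([(570,-8,270,90,0,60)])
E
```

```text
t 39.1 tcp [551.3 151.8 259.1] j [0.2  0.32 1.39 0.   1.43 0.73] gap 77.0 F [-0.8  1.  -0.2] gf 0.0
(570, -8, 270, 90, 0, 60) -> [0.0, -0.001, -0.002] [-0.1288, 0.0964, -0.0001] deg 0 mm 161
```

In the tool's units: -0.129 m / 0.5 = -0.258, 0.096 m / 0.5 = 0.192.

Emit:
jog_arm(
  rows=[
    [0, 0, 0, -0.086, 0.064, 0, 0.82],
    [0, 0, 0, -0.172, 0.128, 0, 0.82],
    [0, 0, 0, -0.258, 0.192, 0, 0.82],
    [0, 0, 0, -0.258, 0.192, 0, 0.82],
    [0, 0, 0, -0.258, 0.192, 0, 0.82],
    [0, 0, 0, -0.258, 0.192, 0, 0.82],
    [0, 0, 0, -0.258, 0.192, 0, 0.82],
    [0, 0, 0, -0.258, 0.192, 0, 0.82],
  ],
)

```text
t: 40.1
tcp_pos: [569.6, -7.4, 259.0]
tcp_rot: [0.866, 0.499, 0.0, -0.0]
wrist_force: [-0.6, 0.1, 1.3]
finger_gap: 77.3
gripper_force: 0.0
```

```bash
python3 - <<'E'
from plan import *
chain([])
im=snap('wrist','w6.png');m=optics.camera_model('wrist')
for q in [[(46,72)],[(46,69)],[(46,72),(46,69)],[(52,15)],[(52,15),(119,6)],[(126,3),(119,6)],[(6,69)]]: print(q,cfit(m,im,606,56,q,10))
u,v=map(int,w2pix('wrist',(605,55,80)));print(u,v,w2pix('wrist',(605,55,126)),w2pix('wrist',(605,55,52)))
cv2.imwrite('pics/w6c.png',cv2.resize(im[max(v-80,0):v+80,u-100:u+100],(800,640),interpolation=2)[:600,:,::-1])
E
```

```text
t 40.1 tcp [569.6  -7.4 259. ] j [-0.08  0.31  1.4   0.    1.43  0.45] gap 77.3 F [-0.6  0.1  1.3] gf 0.0
[(46, 72)] ((np.float64(606.0), np.float64(49.0)), 26.4)
[(46, 69)] ((np.float64(606.5), np.float64(56.0)), 36.0)
[(46, 72), (46, 69)] ((np.float64(606.5), np.float64(55.0)), 48.7)
[(52, 15)] ((np.float64(604.5), np.float64(55.0)), 29.2)
[(52, 15), (119, 6)] ((np.float64(606.0), np.float64(54.0)), 47.8)
[(126, 3), (119, 6)] ((np.float64(606.0), np.float64(54.5)), 54.9)
[(6, 69)] ((np.float64(606.0), np.float64(54.5)), 29.5)
318 112 (np.float64(318.4314141976505), np.float64(111.90813467462253)) (np.float64(318.62860311345537), np.float64(112.37971932642822))
```

View pics/w6c.png

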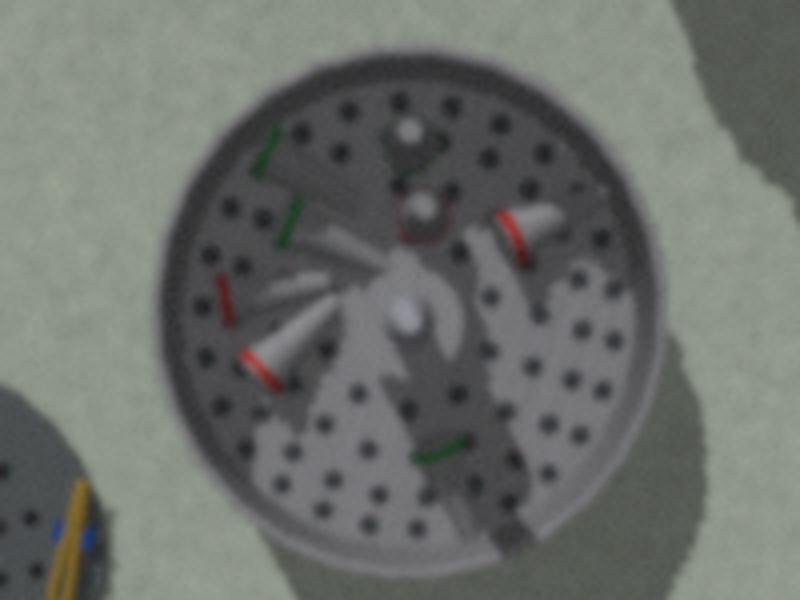

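All eight specula (four red, four green) are in the basket. The post tip is at crop (405,316), which gives world ≈(606, 54.5). Next is the cover.

```bash
python3 - <<'E'
from plan import *
chain([(567,221,270,90,0,60)])
E
```

```text
t 40.1 tcp [569.6  -7.6 259. ] j [-0.08  0.31  1.4   0.    1.43  0.45] gap 77.2 F [-0.6  0.4 -1.1] gf 0.0
(567, 221, 270, 90, 0, 60) -> [0.0, -0.001, -0.002] [0.1965, -0.1168, 0.0001] deg 0 mm 229
```

In the tool's units: 0.197 m / 0.5 = 0.394, 0.147 m / 0.5 = 0.294.

Emit:
jog_arm(
  rows=[
    [0, 0, 0, 0.098, -0.058, 0, 0.8],
    [0, 0, 0, 0.196, -0.116, 0, 0.8],
    [0, 0, 0, 0.294, -0.176, 0, 0.8],
    [0, 0, 0, 0.394, -0.234, 0, 0.8],
    [0, 0, 0, 0.394, -0.234, 0, 0.8],
    [0, 0, 0, 0.394, -0.234, 0, 0.8],
    [0, 0, 0, 0.394, -0.234, 0, 0.8],
    [0, 0, 0, 0.394, -0.234, 0, 0.8],
  ],
)

```text
t: 41.15
tcp_pos: [567.5, 220.2, 259.3]
tcp_rot: [0.867, 0.498, 0.001, -0.0]
wrist_force: [-1.4, 0.0, -0.7]
finger_gap: 74.9
gripper_force: 0.0
```

```bash
python3 - <<'E'
from plan import *
im=snap('wrist','w7.png');m=optics.camera_model('wrist')
for q in [[(4,69)],[(4,69),(18,15)],[(18,15),(18,8)],[(4,69),(18,15),(18,8)],[(18,8)]]: print(q,cfit(m,im,602,283,q,10))
chain([(602,283,80,90,0,60),(602,283,25,90,0,60)])
E
```

```text
[(4, 69)] ((np.float64(602.0), np.float64(282.0)), 32.7)
[(4, 69), (18, 15)] ((np.float64(602.0), np.float64(282.5)), 42.7)
[(18, 15), (18, 8)] ((np.float64(597.5), np.float64(277.0)), 31.3)
[(4, 69), (18, 15), (18, 8)] ((np.float64(597.5), np.float64(277.5)), 52.0)
[(18, 8)] ((np.float64(600.5), np.float64(275.5)), 21.6)
t 41.2 tcp [567.4 220.3 259.3] j [0.31 0.4  1.28 0.   1.46 0.84] gap 75.7 F [ 1.2  0.5 -0.2] gf 0.0
(602, 283, 80, 90, 0, 60) -> [0.0, -0.001, -0.003] [0.0713, -0.0017, 0.1904] deg 0 mm 203
(602, 283, 25, 90, 0, 60) -> [0.0, 0.0, 0.0] [-0.0, -0.0, 0.055] deg 0 mm 55
```

In the tool's units: 0.245 m / 0.5 = 0.49, -0.001 m / 0.5 = -0.002.

Emit:
jog_arm(
  rows=[
    [0, 0, 0, 0.05, -0.002, 0.1, 0.7],
    [0, 0, 0, 0.1, -0.002, 0.2, 0.7],
    [0, 0, 0, 0.142, -0.004, 0.3, 0.7],
    [0, 0, 0, 0.142, -0.004, 0.38, 0.7],
    [0, 0, 0, 0.142, -0.004, 0.43, 0.7],
    [0, 0, 0, 0.142, -0.004, 0.47, 0.7],
    [0, 0, 0, 0.142, -0.004, 0.49, 0.7],
    [0, 0, 0, 0.142, -0.004, 0.49, 0.7],
  ],
)

```text
t: 42.2
tcp_pos: [601.4, 283.6, 14.2]
tcp_rot: [0.867, 0.499, 0.0, -0.0]
wrist_force: [-1.0, 1.0, 0.6]
finger_gap: 65.4
gripper_force: 0.0
```

Emit:
jog_arm(
  rows=[
    [0, 0, 0, 0, 0, 0, 0.1],
    [0, 0, 0, 0, 0, 0, 0.1],
    [0, 0, 0, 0, 0, 0, 0.1],
    [0, 0, 0, 0, 0, 0, 0.1],
    [0, 0, 0, 0, 0, 0, 0.1],
    [0, 0, 0, 0, 0, 0, 0.1],
    [0, 0, 0, 0, 0, 0, 0.1],
    [0, 0, 0, 0, 0, 0, 0.1],
  ],
  newtons=45,
)

```text
t: 43.2
tcp_pos: [601.4, 283.8, 14.4]
tcp_rot: [0.867, 0.499, 0.001, -0.0]
wrist_force: [-0.9, -0.4, 4.2]
finger_gap: 28.5
gripper_force: 45.0
```

```bash
python3 - <<'E'
from plan import *
chain([(602,282.3,200,90,0,60),(606,54.5,200,90,0,60),(606,54.5,152,90,0,60),(606,54.5,75,90,0,60)])
im=snap('wrist');m=optics.camera_model('wrist')
print(cfit(m,im,602,283,[(4,69)],8))
E
```

```text
t 43.2 tcp [601.4 283.8  14.4] j [0.39 0.76 1.32 0.   1.07 0.91] gap 28.5 F [-0.9 -0.4  4.2] gf 45.0
(602, 282.3, 200, 90, 0, 60) -> [0.0, -0.001, -0.002] [-0.0008, 0.0013, -0.1746] deg 0 mm 175
(606, 54.5, 200, 90, 0, 60) -> [0.0, 0.0, 0.0] [-0.1953, 0.1174, -0.0] deg 0 mm 228
(606, 54.5, 152, 90, 0, 60) -> [0.0, 0.0, 0.0] [-0.0, -0.0, 0.048] deg 0 mm 48
(606, 54.5, 75, 90, 0, 60) -> [0.0, 0.0, 0.0] [-0.0, -0.0, 0.077] deg 0 mm 77
((np.float64(601.5), np.float64(283.5)), 23.3)
```

In the tool's units: -0.175 m / 0.5 = -0.35, -0.13 m / 0.5 = -0.26.

Emit:
jog_arm(
  rows=[
    [0, 0, 0, 0, 0, -0.02, 0.1],
    [0, 0, 0, 0, 0, -0.06, 0.1],
    [0, 0, 0, 0, 0, -0.12, 0.1],
    [0, 0, 0, 0, 0, -0.18, 0.1],
    [0, 0, 0, 0, 0, -0.26, 0.1],
    [0, 0, 0, 0, 0, -0.35, 0.1],
    [0, 0, 0, 0, 0, -0.35, 0.1],
    [0, 0, 0, 0, 0, -0.35, 0.1],
  ],
)

```text
t: 44.25
tcp_pos: [600.8, 283.5, 188.8]
tcp_rot: [0.867, 0.499, 0.0, -0.0]
wrist_force: [0.5, 1.1, -2.4]
finger_gap: 28.7
gripper_force: 45.0
```

```bash
python3 - <<'E'
from plan import *
chain([])
z=status.sense()['tcp_pos'][2]-14.4
for c in('scene','side','wrist'):
    im=snap(c,'lift_%s.png'%c);m=optics.camera_model(c)
    for dz in (-6,-3,0,3): print(c,dz,cfit(m,im,602,283,[(4+z+dz,69)],12))
E
```

```text
t 44.2 tcp [600.8 283.5 188.8] j [0.39 0.58 1.18 0.   1.38 0.91] gap 28.7 F [ 0.5  1.1 -2.4] gf 45.0
scene -6 ((np.float64(592.0), np.float64(294.0)), 12.4)
scene -3 ((np.float64(594.5), np.float64(291.5)), 13.0)
scene 0 ((np.float64(597.5), np.float64(288.5)), 13.4)
scene 3 ((np.float64(600.5), np.float64(285.5)), 13.3)
side -6 ((np.float64(605.0), np.float64(278.0)), 21.3)
side -3 ((np.float64(603.0), np.float64(279.5)), 18.5)
side 0 ((np.float64(602.5), np.float64(280.0)), 15.1)
side 3 ((np.float64(600.5), np.float64(278.0)), 14.2)
wrist -6 ((np.float64(597.5), np.float64(281.0)), 14.0)
wrist -3 ((np.float64(600.0), np.float64(281.0)), 15.7)
wrist 0 ((np.float64(598.0), np.float64(277.0)), 10.5)
wrist 3 ((np.float64(596.0), np.float64(279.0)), 9.9)
```

```bash
python3 - <<'E'
from plan import *
chain([(606.5,55.4,200,90,0,60)])
E
```

```text
t 44.4 tcp [600.7 283.4 187.8] j [0.39 0.58 1.18 0.   1.38 0.91] gap 28.7 F [-0.7 -0.  -2.6] gf 45.0
(606.5, 55.4, 200, 90, 0, 60) -> [-0.001, 0.001, -0.002] [-0.1943, 0.1194, -0.0012] deg 0 mm 228
```

In the tool's units: -0.194 m / 0.5 = -0.388, -0.18 m / 0.5 = -0.36.

Emit:
jog_arm(
  rows=[
    [0, 0, 0, -0.06, 0.036, 0, 0.1],
    [0, 0, 0, -0.14, 0.086, 0, 0.1],
    [0, 0, 0, -0.22, 0.136, 0, 0.1],
    [0, 0, 0, -0.3, 0.184, 0, 0.1],
    [0, 0, 0, -0.36, 0.22, 0, 0.1],
    [0, 0, 0, -0.388, 0.238, 0, 0.1],
    [0, 0, 0, -0.388, 0.238, 0, 0.1],
    [0, 0, 0, -0.388, 0.238, 0, 0.1],
  ],
)

```text
t: 45.4
tcp_pos: [606.7, 57.3, 188.8]
tcp_rot: [0.866, 0.5, 0.0, -0.0]
wrist_force: [-0.6, 0.4, -2.7]
finger_gap: 28.7
gripper_force: 45.0
```

```bash
python3 - <<'E'
from plan import *
chain([(606.5,55.4,155.4,90,0,60),(606.5,55.4,135.4,90,0,60)])
z=status.sense()['tcp_pos'][2]-14.4
for c in('scene','side'):
    im=snap(c,'over_%s.png'%c);m=optics.camera_model(c)
    print(c,cfit(m,im,606,55,[(4+z,69)],12),cfit(m,im,606,55,[(z,69)],12))
E
```

```text
t 45.4 tcp [606.7  57.3 188.8] j [0.03 0.45 1.37 0.   1.32 0.56] gap 28.7 F [-0.6  0.4 -2.7] gf 45.0
(606.5, 55.4, 155.4, 90, 0, 60) -> [-0.0, -0.001, -0.001] [-0.0018, 0.0008, 0.0444] deg 0 mm 44
(606.5, 55.4, 135.4, 90, 0, 60) -> [0.0, 0.0, 0.0] [-0.0, -0.0, 0.02] deg 0 mm 20
scene ((np.float64(600.5), np.float64(63.5)), 21.7) ((np.float64(597.0), np.float64(66.0)), 22.6)
side ((np.float64(606.0), np.float64(51.5)), 14.4) ((np.float64(609.0), np.float64(48.5)), 14.0)
```

In the tool's units: 0.049 m / 0.5 = 0.098, 0.045 m / 0.5 = 0.09.

Emit:
jog_arm(
  rows=[
    [0, 0, 0, -0.004, 0.002, 0.02, 0.1],
    [0, 0, 0, -0.004, 0.002, 0.04, 0.1],
    [0, 0, 0, -0.004, 0.002, 0.06, 0.1],
    [0, 0, 0, -0.004, 0.002, 0.074, 0.1],
    [0, 0, 0, -0.004, 0.002, 0.082, 0.1],
    [0, 0, 0, -0.004, 0.002, 0.09, 0.1],
    [0, 0, 0, -0.004, 0.002, 0.098, 0.1],
    [0, 0, 0, -0.004, 0.002, 0.098, 0.1],
  ],
)

```text
t: 46.5
tcp_pos: [606.6, 53.9, 139.7]
tcp_rot: [0.867, 0.499, 0.0, -0.0]
wrist_force: [1.0, -1.5, -1.3]
finger_gap: 28.7
gripper_force: 45.0
```

In the tool's units: 0.008 m / 0.5 = 0.016, 0.007 m / 0.5 = 0.014.

Emit:
jog_arm(
  rows=[
    [0, 0, 0, 0, 0, 0.002, 0.1],
    [0, 0, 0, 0, 0, 0.004, 0.1],
    [0, 0, 0, 0, 0, 0.006, 0.1],
    [0, 0, 0, 0, 0, 0.008, 0.1],
    [0, 0, 0, 0, 0, 0.01, 0.1],
    [0, 0, 0, 0, 0, 0.012, 0.1],
    [0, 0, 0, 0, 0, 0.014, 0.1],
    [0, 0, 0, 0, 0, 0.016, 0.1],
  ],
)

```text
t: 47.5
tcp_pos: [606.7, 53.9, 131.9]
tcp_rot: [0.867, 0.499, 0.0, -0.0]
wrist_force: [1.0, 0.7, -0.9]
finger_gap: 28.8
gripper_force: 45.0
```

In the tool's units: 0.016 m / 0.5 = 0.032, 0.014 m / 0.5 = 0.028.

Emit:
jog_arm(
  rows=[
    [0, 0, 0, 0, 0, 0.004, 0.1],
    [0, 0, 0, 0, 0, 0.008, 0.1],
    [0, 0, 0, 0, 0, 0.012, 0.1],
    [0, 0, 0, 0, 0, 0.016, 0.1],
    [0, 0, 0, 0, 0, 0.02, 0.1],
    [0, 0, 0, 0, 0, 0.024, 0.1],
    [0, 0, 0, 0, 0, 0.028, 0.1],
    [0, 0, 0, 0, 0, 0.032, 0.1],
  ],
)

```text
t: 48.5
tcp_pos: [606.7, 53.9, 115.9]
tcp_rot: [0.867, 0.499, 0.0, -0.0]
wrist_force: [-0.1, -0.7, -1.9]
finger_gap: 28.5
gripper_force: 45.0
```

```bash
python3 - <<'E'
from plan import *
chain([])
z=status.sense()['tcp_pos'][2]-14.4
for c in('scene','side'):
    im=snap(c);m=optics.camera_model(c)
    print(c,[cfit(m,im,606,55,[(4+z+d,69)],12) for d in (0,4,8)])
E
```

```text
t 48.5 tcp [606.7  53.9 115.9] j [0.03 0.52 1.45 0.   1.17 0.55] gap 28.5 F [-0.1 -0.7 -1.9] gf 45.0
scene [((np.float64(609.0), np.float64(65.0)), 15.1), ((np.float64(612.5), np.float64(63.0)), 15.1), ((np.float64(616.0), np.float64(60.5)), 14.8)]
side [((np.float64(607.5), np.float64(55.0)), 24.0), ((np.float64(605.0), np.float64(57.5)), 23.7), ((np.float64(603.0), np.float64(60.0)), 23.0)]
```

No contact 25 mm below the post's top, so the bore is threaded. I'm lowering the rest.

In the tool's units: 0.04 m / 0.5 = 0.08, 0.03 m / 0.5 = 0.06.

Emit:
jog_arm(
  rows=[
    [0, 0, 0, 0, 0, 0.01, 0.1],
    [0, 0, 0, 0, 0, 0.02, 0.1],
    [0, 0, 0, 0, 0, 0.03, 0.1],
    [0, 0, 0, 0, 0, 0.04, 0.1],
    [0, 0, 0, 0, 0, 0.05, 0.1],
    [0, 0, 0, 0, 0, 0.06, 0.1],
    [0, 0, 0, 0, 0, 0.07, 0.1],
    [0, 0, 0, 0, 0, 0.08, 0.1],
  ],
)

```text
t: 49.6
tcp_pos: [606.7, 53.9, 75.7]
tcp_rot: [0.867, 0.499, 0.0, -0.0]
wrist_force: [0.4, -1.5, -1.0]
finger_gap: 28.7
gripper_force: 45.0
```

In the tool's units: 0.008 m / 0.5 = 0.016, 0.007 m / 0.5 = 0.014.

Emit:
jog_arm(
  rows=[
    [0, 0, 0, 0, 0, 0.002, 0.1],
    [0, 0, 0, 0, 0, 0.006, 0.1],
    [0, 0, 0, 0, 0, 0.01, 0.1],
    [0, 0, 0, 0, 0, 0.012, 0.1],
    [0, 0, 0, 0, 0, 0.014, 0.1],
    [0, 0, 0, 0, 0, 0.016, 0.1],
    [0, 0, 0, 0, 0, 0.016, 0.1],
    [0, 0, 0, 0, 0, 0.016, 0.1],
  ],
)

```text
t: 50.6
tcp_pos: [606.7, 53.9, 68.1]
tcp_rot: [0.867, 0.499, 0.0, -0.0]
wrist_force: [-0.6, 0.0, -0.8]
finger_gap: 28.7
gripper_force: 45.0
```

Lower in small steps until contact.

In the tool's units: 0.0025 m / 0.5 = 0.005, 0.002 m / 0.5 = 0.004.

Emit:
jog_arm(
  rows=[
    [0, 0, 0, 0, 0, 0.001, 0.1],
    [0, 0, 0, 0, 0, 0.002, 0.1],
    [0, 0, 0, 0, 0, 0.003, 0.1],
    [0, 0, 0, 0, 0, 0.004, 0.1],
    [0, 0, 0, 0, 0, 0.005, 0.1],
    [0, 0, 0, 0, 0, 0.005, 0.1],
    [0, 0, 0, 0, 0, 0.005, 0.1],
    [0, 0, 0, 0, 0, 0.005, 0.1],
  ],
)

```text
t: 51.6
tcp_pos: [606.8, 54.0, 66.4]
tcp_rot: [0.867, 0.499, 0.001, -0.0]
wrist_force: [-4.8, -1.0, 7.6]
finger_gap: 28.9
gripper_force: 45.0
```

Contact came at exactly the seating height (TCP 66.4). I'm releasing and moving to hover over the tray.

In the tool's units: -0.19 m / 0.5 = -0.38, -0.13 m / 0.5 = -0.26.

Emit:
jog_arm(
  rows=[
    [0, 0, 0, 0, 0, 0, 0.7],
    [0, 0, 0, 0, 0, 0, 0.7],
    [0, 0, 0, 0, 0, 0, 0.7],
    [0, 0, 0, 0, 0, -0.06, 0.7],
    [0, 0, 0, 0, 0, -0.16, 0.7],
    [0, 0, 0, 0, 0, -0.26, 0.7],
    [0, 0, 0, 0, 0, -0.38, 0.7],
    [0, 0, 0, 0, 0, -0.38, 0.7],
  ],
)

```text
t: 52.6
tcp_pos: [607.9, 53.9, 260.5]
tcp_rot: [0.867, 0.499, 0.004, 0.002]
wrist_force: [0.5, -0.2, -0.8]
finger_gap: 66.1
gripper_force: 0.0
```

```bash
python3 - <<'E'
from plan import *
chain([(401,13,270,90,0,60)])
for c in('scene','side'):
    im=snap(c);m=optics.camera_model(c);print(c,cfit(m,im,606,54,[(56,69)],10))
E
```

```text
t 52.6 tcp [607.9  53.9 260.5] j [0.03 0.4  1.27 0.   1.46 0.55] gap 66.1 F [ 0.5 -0.2 -0.8] gf 0.0
(401, 13, 270, 90, 0, 60) -> [0.007, -0.005, -0.002] [-0.1392, -0.1585, -0.0004] deg 1 mm 211
scene ((np.float64(599.0), np.float64(58.0)), 9.5)
side ((np.float64(607.0), np.float64(48.5)), 16.7)
```

In the tool's units: -0.158 m / 0.5 = -0.316, -0.139 m / 0.5 = -0.278.

Emit:
jog_arm(
  rows=[
    [0, 0, 0, -0.07, -0.08, 0, 0.7],
    [0, 0, 0, -0.14, -0.158, 0, 0.7],
    [0, 0, 0, -0.21, -0.238, 0, 0.7],
    [0, 0, 0, -0.278, -0.316, 0, 0.7],
    [0, 0, 0, -0.278, -0.316, 0, 0.7],
    [0, 0, 0, -0.278, -0.316, 0, 0.7],
    [0, 0, 0, -0.278, -0.316, 0, 0.7],
    [0, 0, 0, -0.278, -0.316, 0, 0.7],
  ],
)

```text
t: 53.7
tcp_pos: [400.6, 13.0, 254.8]
tcp_rot: [0.866, 0.499, -0.0, -0.0]
wrist_force: [-0.2, -0.4, 0.6]
finger_gap: 66.0
gripper_force: 0.0
```

```bash
python3 - <<'E'
from plan import *
for c in('wrist','scene','side'):
    im=snap(c);m=optics.camera_model(c)
    print(c,[cfit(m,im,436,74,q,10) for q in ([(4,60)],[(16,15)],[(16,15),(16,8)])])
    print(' cover',cfit(m,im,606,54,[(56,69)],8), 'knob',fit(m,col(im,'dark'),679,-137,KNOB),'collar',fit(m,col(im,'blue'),440,-70,COL))
chain([(436,74,25,90,0,60)])
E
```

```text
wrist [((np.float64(435.5), np.float64(70.5)), 39.7), ((np.float64(435.5), np.float64(71.5)), 40.0), ((np.float64(435.5), np.float64(72.5)), 80.0)]
 cover ((np.float64(610.5), np.float64(55.0)), 15.9) knob (array([ 678.9, -137.1]), np.float64(0.88)) collar (array([440. , -70.1]), np.float64(0.832))
scene [((np.float64(432.0), np.float64(73.5)), 39.8), ((np.float64(435.0), np.float64(75.0)), 40.0), ((np.float64(434.5), np.float64(75.0)), 79.5)]
 cover ((np.float64(599.5), np.float64(57.5)), 9.6) knob (array([ 677.9, -137. ]), np.float64(0.926)) collar (array([439.1, -68.2]), np.float64(0.763))
side [((np.float64(434.0), np.float64(71.0)), 40.0), ((np.float64(434.5), np.float64(74.0)), 40.0), ((np.float64(437.5), np.float64(75.5)), 80.0)]
 cover ((np.float64(607.5), np.float64(48.0)), 16.7) knob (array([ 682. , -141.7]), np.float64(0.797)) collar (array([442.1, -69.7]), np.float64(0.742))
t 53.9 tcp [400.4  12.9 255.1] j [-0.06 -0.08  1.84  0.    1.38  0.47] gap 66.0 F [0.4 0.  0.5] gf 0.0
(436, 74, 25, 90, 0, 60) -> [-0.0, -0.001, -0.002] [0.0706, 0.0003, 0.2412] deg 0 mm 251
```

```bash
sed -i 's/np.clip(d,-40,40)/np.clip(d,-250,250)/' h.py; python3 - <<'E'
from plan import *
for c in('wrist','scene','side'):
    im=snap(c);m=optics.camera_model(c)
    print(c,[cfit(m,im,436,74,q,10) for q in ([(4,60)],[(16,15)],[(16,15),(16,8)])])
    print(' collar',cfit(m,im,440,-70,[(12,22)],8),cfit(m,im,440,-70,[(12,22),(12,8)],8),'knob',cfit(m,im,679,-138,[(30,20),(30,8)],8))
m=optics.camera_model('wrist');im=cv2.imread('pics/w6.png')[:,:,::-1].copy()
E
```

```text
wrist [((np.float64(436.0), np.float64(72.0)), 112.2), ((np.float64(435.5), np.float64(73.5)), 90.5), ((np.float64(435.5), np.float64(73.5)), 156.0)]
 collar ((np.float64(440.5), np.float64(-67.5)), 139.2) ((np.float64(440.5), np.float64(-67.5)), 212.2) knob ((np.float64(678.0), np.float64(-135.0)), 107.4)
scene [((np.float64(435.0), np.float64(71.5)), 118.3), ((np.float64(434.5), np.float64(75.0)), 66.0), ((np.float64(434.5), np.float64(75.0)), 111.7)]
 collar ((np.float64(445.0), np.float64(-70.5)), 147.4) ((np.float64(446.0), np.float64(-71.0)), 172.6) knob ((np.float64(680.0), np.float64(-136.5)), 167.4)
side [((np.float64(436.5), np.float64(73.0)), 115.7), ((np.float64(436.5), np.float64(75.0)), 91.3), ((np.float64(436.5), np.float64(75.5)), 141.6)]
 collar ((np.float64(440.0), np.float64(-66.0)), 142.7) ((np.float64(440.0), np.float64(-66.0)), 200.0) knob ((np.float64(689.5), np.float64(-135.0)), 160.4)
```

In the tool's units: 0.241 m / 0.5 = 0.482, 0.001 m / 0.5 = 0.002.

Emit:
jog_arm(
  rows=[
    [0, 0, 0, 0.05, 0, 0.09, 0.48],
    [0, 0, 0, 0.1, 0, 0.18, 0.48],
    [0, 0, 0, 0.14, 0.002, 0.28, 0.48],
    [0, 0, 0, 0.14, 0.002, 0.36, 0.48],
    [0, 0, 0, 0.14, 0.002, 0.42, 0.48],
    [0, 0, 0, 0.14, 0.002, 0.462, 0.48],
    [0, 0, 0, 0.14, 0.002, 0.482, 0.48],
    [0, 0, 0, 0.14, 0.002, 0.482, 0.48],
  ],
)

```text
t: 55.0
tcp_pos: [436.2, 73.1, 14.3]
tcp_rot: [0.867, 0.499, 0.0, -0.0]
wrist_force: [0.2, -0.8, 0.1]
finger_gap: 44.9
gripper_force: 0.0
```

Emit:
jog_arm(
  rows=[
    [0, 0, 0, 0, 0, 0, 0.48],
    [0, 0, 0, 0, 0, 0, 0.1],
    [0, 0, 0, 0, 0, 0, 0.1],
    [0, 0, 0, 0, 0, 0, 0.1],
    [0, 0, 0, 0, 0, 0, 0.1],
    [0, 0, 0, 0, 0, 0, 0.1],
    [0, 0, 0, 0, 0, 0, 0.1],
    [0, 0, 0, 0, 0, 0, 0.1],
  ],
  newtons=45,
)

```text
t: 56.0
tcp_pos: [436.6, 73.1, 14.9]
tcp_rot: [0.867, 0.499, 0.001, -0.0]
wrist_force: [-0.7, 0.5, 6.8]
finger_gap: 28.6
gripper_force: 45.0
```

In the tool's units: -0.2 m / 0.5 = -0.4, -0.17 m / 0.5 = -0.34.

Emit:
jog_arm(
  rows=[
    [0, 0, 0, 0, 0, -0.02, 0.1],
    [0, 0, 0, 0, 0, -0.06, 0.1],
    [0, 0, 0, 0, 0, -0.12, 0.1],
    [0, 0, 0, 0, 0, -0.18, 0.1],
    [0, 0, 0, 0, 0, -0.26, 0.1],
    [0, 0, 0, 0, 0, -0.34, 0.1],
    [0, 0, 0, 0, 0, -0.4, 0.1],
    [0, 0, 0, 0, 0, -0.4, 0.1],
  ],
)

```text
t: 57.0
tcp_pos: [436.8, 73.0, 216.4]
tcp_rot: [0.867, 0.499, 0.002, 0.001]
wrist_force: [-0.3, -0.3, -1.7]
finger_gap: 28.5
gripper_force: 45.0
```

```bash
python3 - <<'E'
from plan import *
chain([(606.3,55,225,90,0,60)])
for c in ('scene','side'):
    im=snap(c);m=optics.camera_model(c);z=status.sense()['tcp_pos'][2]-14
    print(c,[cfit(m,im,436,74,q,10) for q in ([(4+z,60)],[(z,60)])])
E
```

```text
t 57.0 tcp [436.8  73.  216.4] j [0.08 0.05 1.8  0.   1.28 0.61] gap 28.5 F [-0.3 -0.3 -1.7] gf 45.0
(606.3, 55, 225, 90, 0, 60) -> [0.003, -0.003, -0.002] [0.0695, 0.1557, 0.0032] deg 0 mm 171
scene [((np.float64(435.5), np.float64(73.5)), 134.2), ((np.float64(430.5), np.float64(76.5)), 133.6)]
side [((np.float64(435.5), np.float64(72.5)), 60.0), ((np.float64(436.5), np.float64(70.0)), 58.7)]
```

In the tool's units: 0.156 m / 0.5 = 0.312, 0.134 m / 0.5 = 0.268.

Emit:
jog_arm(
  rows=[
    [0, 0, 0, 0.024, 0.052, 0, 0.1],
    [0, 0, 0, 0.048, 0.104, 0, 0.1],
    [0, 0, 0, 0.072, 0.16, 0, 0.1],
    [0, 0, 0, 0.096, 0.216, 0, 0.1],
    [0, 0, 0, 0.12, 0.268, 0, 0.1],
    [0, 0, 0, 0.138, 0.312, 0, 0.1],
    [0, 0, 0, 0.138, 0.312, 0, 0.1],
    [0, 0, 0, 0.138, 0.312, 0, 0.1],
  ],
)

```text
t: 58.1
tcp_pos: [605.0, 54.4, 213.3]
tcp_rot: [0.867, 0.499, -0.0, -0.001]
wrist_force: [0.5, 0.1, -1.1]
finger_gap: 28.3
gripper_force: 45.0
```

```bash
python3 - <<'E'
from plan import *
chain([(606.4,54.6,155,90,0,60)])
for c in ('scene','side'):
    im=snap(c);m=optics.camera_model(c);z=status.sense()['tcp_pos'][2]-14
    print(c,[cfit(m,im,606,54,q,10) for q in ([(4+z,60)],[(z,60)])])
E
```

```text
t 58.1 tcp [605.   54.4 213.3] j [0.03 0.43 1.35 0.   1.37 0.55] gap 28.3 F [ 0.5  0.1 -1.1] gf 45.0
(606.4, 54.6, 155, 90, 0, 60) -> [-0.002, 0.0, -0.002] [0.0009, 0.0012, 0.0693] deg 0 mm 69
scene [((np.float64(606.5), np.float64(53.0)), 130.8), ((np.float64(603.0), np.float64(55.5)), 131.2)]
side [((np.float64(604.0), np.float64(55.5)), 73.4), ((np.float64(606.5), np.float64(52.5)), 73.1)]
```

In the tool's units: 0.072 m / 0.5 = 0.144, 0.069 m / 0.5 = 0.138.

Emit:
jog_arm(
  rows=[
    [0, 0, 0, 0.002, 0.002, 0.03, 0.1],
    [0, 0, 0, 0.002, 0.002, 0.06, 0.1],
    [0, 0, 0, 0.002, 0.002, 0.09, 0.1],
    [0, 0, 0, 0.002, 0.002, 0.12, 0.1],
    [0, 0, 0, 0.002, 0.002, 0.132, 0.1],
    [0, 0, 0, 0.002, 0.002, 0.138, 0.1],
    [0, 0, 0, 0.002, 0.002, 0.144, 0.1],
    [0, 0, 0, 0.002, 0.002, 0.144, 0.1],
  ],
)

```text
t: 59.2
tcp_pos: [607.2, 54.8, 142.6]
tcp_rot: [0.867, 0.499, 0.001, -0.0]
wrist_force: [-1.0, -0.0, -1.2]
finger_gap: 28.8
gripper_force: 45.0
```

In the tool's units: 0.01 m / 0.5 = 0.02, 0.001 m / 0.5 = 0.002.

Emit:
jog_arm(
  rows=[
    [0, 0, 0, 0, 0, 0.002, 0.1],
    [0, 0, 0, 0, 0, 0.004, 0.1],
    [0, 0, 0, 0, 0, 0.006, 0.1],
    [0, 0, 0, 0, 0, 0.008, 0.1],
    [0, 0, 0, 0, 0, 0.01, 0.1],
    [0, 0, 0, 0, 0, 0.012, 0.1],
    [0, 0, 0, 0, 0, 0.016, 0.1],
    [0, 0, 0, 0, 0, 0.02, 0.1],
  ],
)

```text
t: 60.2
tcp_pos: [607.1, 54.8, 132.3]
tcp_rot: [0.867, 0.499, 0.0, -0.0]
wrist_force: [0.6, 1.1, -1.5]
finger_gap: 28.8
gripper_force: 45.0
```

In the tool's units: 0.042 m / 0.5 = 0.084, 0.038 m / 0.5 = 0.076.

Emit:
jog_arm(
  rows=[
    [0, 0, 0, 0, 0, 0.006, 0.1],
    [0, 0, 0, 0, 0, 0.014, 0.1],
    [0, 0, 0, 0, 0, 0.024, 0.1],
    [0, 0, 0, 0, 0, 0.036, 0.1],
    [0, 0, 0, 0, 0, 0.05, 0.1],
    [0, 0, 0, 0, 0, 0.064, 0.1],
    [0, 0, 0, 0, 0, 0.076, 0.1],
    [0, 0, 0, 0, 0, 0.084, 0.1],
  ],
)

```text
t: 61.2
tcp_pos: [607.1, 54.8, 90.1]
tcp_rot: [0.867, 0.499, 0.0, -0.0]
wrist_force: [0.9, -0.0, -1.0]
finger_gap: 28.7
gripper_force: 45.0
```

In the tool's units: 0.0065 m / 0.5 = 0.013, 0.006 m / 0.5 = 0.012.

Emit:
jog_arm(
  rows=[
    [0, 0, 0, 0, 0, 0.002, 0.1],
    [0, 0, 0, 0, 0, 0.004, 0.1],
    [0, 0, 0, 0, 0, 0.006, 0.1],
    [0, 0, 0, 0, 0, 0.008, 0.1],
    [0, 0, 0, 0, 0, 0.01, 0.1],
    [0, 0, 0, 0, 0, 0.011, 0.1],
    [0, 0, 0, 0, 0, 0.012, 0.1],
    [0, 0, 0, 0, 0, 0.013, 0.1],
  ],
)

```text
t: 62.2
tcp_pos: [607.3, 54.8, 84.8]
tcp_rot: [0.867, 0.499, 0.001, -0.0]
wrist_force: [-4.2, 0.1, 11.5]
finger_gap: 28.8
gripper_force: 45.0
```

Seated at the expected height. I'm releasing narrowly so as not to touch the clips, then going to the collar.

In the tool's units: -0.17 m / 0.5 = -0.34, -0.11 m / 0.5 = -0.22.

Emit:
jog_arm(
  rows=[
    [0, 0, 0, 0, 0, 0, 0.46],
    [0, 0, 0, 0, 0, 0, 0.46],
    [0, 0, 0, 0, 0, 0, 0.46],
    [0, 0, 0, 0, 0, -0.04, 0.46],
    [0, 0, 0, 0, 0, -0.12, 0.46],
    [0, 0, 0, 0, 0, -0.22, 0.46],
    [0, 0, 0, 0, 0, -0.34, 0.46],
    [0, 0, 0, 0, 0, -0.34, 0.46],
  ],
)

```text
t: 63.2
tcp_pos: [608.4, 54.8, 259.0]
tcp_rot: [0.867, 0.499, 0.004, 0.002]
wrist_force: [-0.4, 0.4, -0.5]
finger_gap: 43.2
gripper_force: 0.0
```

```bash
python3 - <<'E'
from plan import *
chain([(405,-129,270,90,0,60)])
E
```

```text
t 63.2 tcp [608.4  54.8 259. ] j [0.03 0.4  1.28 0.   1.45 0.56] gap 43.2 F [-0.4  0.4 -0.5] gf 0.0
(405, -129, 270, 90, 0, 60) -> [0.007, -0.005, -0.002] [-0.261, -0.0838, -0.002] deg 1 mm 274
```

In the tool's units: -0.261 m / 0.5 = -0.522, -0.24 m / 0.5 = -0.48.

Emit:
jog_arm(
  rows=[
    [0, 0, 0, -0.1, -0.032, 0, 0.7],
    [0, 0, 0, -0.2, -0.064, 0, 0.7],
    [0, 0, 0, -0.3, -0.096, 0, 0.7],
    [0, 0, 0, -0.4, -0.128, 0, 0.7],
    [0, 0, 0, -0.48, -0.154, 0, 0.7],
    [0, 0, 0, -0.522, -0.168, 0, 0.7],
    [0, 0, 0, -0.522, -0.168, 0, 0.7],
    [0, 0, 0, -0.522, -0.168, 0, 0.7],
  ],
)

```text
t: 64.2
tcp_pos: [403.8, -128.6, 253.4]
tcp_rot: [0.867, 0.499, 0.0, -0.0]
wrist_force: [0.6, 0.2, -0.4]
finger_gap: 65.8
gripper_force: 0.0
```

```bash
python3 - <<'E'
from plan import *
for c in ('wrist','scene','side'):
    im=snap(c);m=optics.camera_model(c)
    print(c,fit(m,col(im,'blue'),440,-68,COL),cfit(m,im,440,-68,[(12,22),(12,8)],10),cfit(m,im,440,-68,[(12,22)],10),'knob',fit(m,col(im,'dark'),679,-137,KNOB),cfit(m,im,679,-138,[(30,20),(30,8)],8))
    print('tray',cfit(m,im,606,54,[(74,60)],8))
chain([(440.5,-68,19,90,0,60)])
E
```

```text
wrist (array([440.7, -68.7]), np.float64(0.864)) ((np.float64(440.5), np.float64(-69.5)), 184.5) ((np.float64(440.5), np.float64(-69.5)), 117.1) knob (array([ 678.7, -137.2]), np.float64(0.917)) ((np.float64(677.5), np.float64(-136.0)), 105.0)
tray ((np.float64(595.0), np.float64(43.0)), 0.0)
scene (array([436.1, -66.6]), np.float64(0.759)) ((np.float64(446.0), np.float64(-71.0)), 174.8) ((np.float64(445.0), np.float64(-70.5)), 147.7) knob (array([ 678. , -137.1]), np.float64(0.923)) ((np.float64(680.0), np.float64(-136.5)), 167.1)
tray ((np.float64(606.5), np.float64(54.0)), 69.9)
side (array([443.6, -72.5]), np.float64(0.746)) ((np.float64(440.0), np.float64(-66.0)), 192.7) ((np.float64(440.0), np.float64(-66.0)), 138.0) knob (array([ 679.7, -142. ]), np.float64(0.797)) ((np.float64(689.0), np.float64(-134.5)), 153.7)
tray ((np.float64(606.5), np.float64(55.0)), 55.7)
t 64.3 tcp [ 403.9 -128.4  253.4] j [-0.39 -0.02  1.79  0.    1.37  0.13] gap 65.8 F [ 0.4  0.5 -0.2] gf 0.0
(440.5, -68, 19, 90, 0, 60) -> [-0.0, -0.001, -0.001] [0.0704, 0.0015, 0.2455] deg 0 mm 255
```

In the tool's units: 0.243 m / 0.5 = 0.486, 0.002 m / 0.5 = 0.004.

Emit:
jog_arm(
  rows=[
    [0, 0, 0, 0.05, 0.002, 0.09, 0.7],
    [0, 0, 0, 0.1, 0.002, 0.18, 0.7],
    [0, 0, 0, 0.14, 0.004, 0.28, 0.7],
    [0, 0, 0, 0.14, 0.004, 0.36, 0.7],
    [0, 0, 0, 0.14, 0.004, 0.42, 0.7],
    [0, 0, 0, 0.14, 0.004, 0.466, 0.7],
    [0, 0, 0, 0.14, 0.004, 0.486, 0.7],
    [0, 0, 0, 0.14, 0.004, 0.486, 0.7],
  ],
)

```text
t: 65.35
tcp_pos: [440.5, -69.0, 10.6]
tcp_rot: [0.866, 0.499, 0.0, -0.0]
wrist_force: [-0.4, -0.4, 0.6]
finger_gap: 65.7
gripper_force: 0.0
```

Emit:
jog_arm(
  rows=[
    [0, 0, 0, 0, 0, 0, 0.7],
    [0, 0, 0, 0, 0, 0, 0.3],
    [0, 0, 0, 0, 0, 0, 0.3],
    [0, 0, 0, 0, 0, 0, 0.3],
    [0, 0, 0, 0, 0, 0, 0.3],
    [0, 0, 0, 0, 0, 0, 0.3],
    [0, 0, 0, 0, 0, 0, 0.3],
    [0, 0, 0, 0, 0, 0, 0.3],
  ],
  newtons=30,
)

```text
t: 66.35
tcp_pos: [440.6, -69.2, 11.1]
tcp_rot: [0.867, 0.499, 0.001, -0.0]
wrist_force: [-1.3, 0.2, 6.0]
finger_gap: 42.7
gripper_force: 30.0
```

Emit:
jog_arm(
  rows=[
    [0, 0, 0, 0, 0, -0.02, 0.3],
    [0, 0, 0, 0, 0, -0.06, 0.3],
    [0, 0, 0, 0, 0, -0.12, 0.3],
    [0, 0, 0, 0, 0, -0.18, 0.3],
    [0, 0, 0, 0, 0, -0.26, 0.3],
    [0, 0, 0, 0, 0, -0.34, 0.3],
    [0, 0, 0, 0, 0, -0.4, 0.3],
    [0, 0, 0, 0, 0, -0.4, 0.3],
  ],
)

```text
t: 67.35
tcp_pos: [440.9, -69.5, 212.9]
tcp_rot: [0.867, 0.499, 0.002, 0.001]
wrist_force: [0.1, -0.2, -0.3]
finger_gap: 43.1
gripper_force: 30.0
```

```bash
python3 - <<'E'
from plan import *
chain([(606.5,55,220,90,0,60)])
for c in ('scene','side'):
    im=snap(c);m=optics.camera_model(c);z=status.sense()['tcp_pos'][2]-10.7
    print(c,cfit(m,im,440,-68,[(12+z,22)],10),cfit(m,im,440,-68,[(z,22)],10))
E
```

```text
t 67.3 tcp [440.9 -69.5 212.9] j [-0.24  0.06  1.8   0.    1.27  0.29] gap 43.1 F [ 0.1 -0.2 -0.3] gf 30.0
(606.5, 55, 220, 90, 0, 60) -> [0.004, -0.002, -0.002] [0.1907, 0.0807, 0.0046] deg 0 mm 207
scene ((np.float64(449.0), np.float64(-71.5)), 116.9) ((np.float64(433.5), np.float64(-66.0)), 112.5)
side ((np.float64(438.5), np.float64(-61.0)), 69.4) ((np.float64(443.0), np.float64(-73.0)), 68.4)
```

In the tool's units: 0.1905 m / 0.5 = 0.381, 0.06 m / 0.5 = 0.12.

Emit:
jog_arm(
  rows=[
    [0, 0, 0, 0.07, 0.03, 0, 0.3],
    [0, 0, 0, 0.14, 0.06, 0, 0.3],
    [0, 0, 0, 0.21, 0.09, 0, 0.3],
    [0, 0, 0, 0.28, 0.12, 0, 0.3],
    [0, 0, 0, 0.34, 0.144, 0, 0.3],
    [0, 0, 0, 0.381, 0.162, 0, 0.3],
    [0, 0, 0, 0.381, 0.162, 0, 0.3],
    [0, 0, 0, 0.381, 0.162, 0, 0.3],
  ],
)

```text
t: 68.45
tcp_pos: [605.3, 54.3, 210.1]
tcp_rot: [0.867, 0.499, -0.0, -0.001]
wrist_force: [0.1, -0.2, -0.5]
finger_gap: 42.8
gripper_force: 30.0
```

```bash
python3 - <<'E'
from plan import *
chain([(606.6,54.7,150,90,0,60)])
E
```

```text
t 68.5 tcp [605.3  54.3 210.1] j [0.03 0.43 1.35 0.   1.36 0.55] gap 42.8 F [ 0.1 -0.2 -0.5] gf 30.0
(606.6, 54.7, 150, 90, 0, 60) -> [-0.001, 0.0, -0.002] [0.001, 0.0011, 0.0711] deg 0 mm 71
```

In the tool's units: 0.071 m / 0.5 = 0.142, 0.03 m / 0.5 = 0.06.

Emit:
jog_arm(
  rows=[
    [0, 0, 0, 0.002, 0.002, 0.03, 0.3],
    [0, 0, 0, 0.002, 0.002, 0.06, 0.3],
    [0, 0, 0, 0.002, 0.002, 0.09, 0.3],
    [0, 0, 0, 0.002, 0.002, 0.12, 0.3],
    [0, 0, 0, 0.002, 0.002, 0.136, 0.3],
    [0, 0, 0, 0.002, 0.002, 0.142, 0.3],
    [0, 0, 0, 0.002, 0.002, 0.142, 0.3],
    [0, 0, 0, 0.002, 0.002, 0.142, 0.3],
  ],
)

```text
t: 69.45
tcp_pos: [607.7, 55.2, 140.5]
tcp_rot: [0.867, 0.499, 0.001, 0.0]
wrist_force: [0.4, 0.3, -0.2]
finger_gap: 43.1
gripper_force: 30.0
```

In the tool's units: 0.012 m / 0.5 = 0.024, 0.001 m / 0.5 = 0.002.

Emit:
jog_arm(
  rows=[
    [0, 0, 0, 0, 0, 0.002, 0.3],
    [0, 0, 0, 0, 0, 0.004, 0.3],
    [0, 0, 0, 0, 0, 0.006, 0.3],
    [0, 0, 0, 0, 0, 0.008, 0.3],
    [0, 0, 0, 0, 0, 0.012, 0.3],
    [0, 0, 0, 0, 0, 0.016, 0.3],
    [0, 0, 0, 0, 0, 0.02, 0.3],
    [0, 0, 0, 0, 0, 0.024, 0.3],
  ],
)

```text
t: 70.45
tcp_pos: [607.4, 55.2, 127.9]
tcp_rot: [0.867, 0.499, 0.0, -0.0]
wrist_force: [0.0, 0.8, -0.9]
finger_gap: 43.2
gripper_force: 30.0
```

In the tool's units: 0.026 m / 0.5 = 0.052, 0.024 m / 0.5 = 0.048.

Emit:
jog_arm(
  rows=[
    [0, 0, 0, 0, 0, 0.004, 0.3],
    [0, 0, 0, 0, 0, 0.01, 0.3],
    [0, 0, 0, 0, 0, 0.016, 0.3],
    [0, 0, 0, 0, 0, 0.024, 0.3],
    [0, 0, 0, 0, 0, 0.032, 0.3],
    [0, 0, 0, 0, 0, 0.04, 0.3],
    [0, 0, 0, 0, 0, 0.048, 0.3],
    [0, 0, 0, 0, 0, 0.052, 0.3],
  ],
)

```text
t: 71.45
tcp_pos: [607.4, 55.2, 101.7]
tcp_rot: [0.867, 0.499, 0.0, -0.0]
wrist_force: [0.7, -0.1, -1.4]
finger_gap: 43.2
gripper_force: 30.0
```

In the tool's units: 0.006 m / 0.5 = 0.012, 0.0055 m / 0.5 = 0.011.

Emit:
jog_arm(
  rows=[
    [0, 0, 0, 0, 0, 0.002, 0.3],
    [0, 0, 0, 0, 0, 0.004, 0.3],
    [0, 0, 0, 0, 0, 0.006, 0.3],
    [0, 0, 0, 0, 0, 0.008, 0.3],
    [0, 0, 0, 0, 0, 0.009, 0.3],
    [0, 0, 0, 0, 0, 0.01, 0.3],
    [0, 0, 0, 0, 0, 0.011, 0.3],
    [0, 0, 0, 0, 0, 0.012, 0.3],
  ],
)

```text
t: 72.45
tcp_pos: [607.7, 55.3, 97.0]
tcp_rot: [0.867, 0.499, 0.001, -0.0]
wrist_force: [-4.4, 0.0, 12.0]
finger_gap: 43.2
gripper_force: 30.0
```

Collar seated. I'm releasing and going to the knob.

In the tool's units: -0.16 m / 0.5 = -0.32, -0.11 m / 0.5 = -0.22.

Emit:
jog_arm(
  rows=[
    [0, 0, 0, 0, 0, 0, 0.65],
    [0, 0, 0, 0, 0, 0, 0.65],
    [0, 0, 0, 0, 0, 0, 0.65],
    [0, 0, 0, 0, 0, -0.04, 0.65],
    [0, 0, 0, 0, 0, -0.12, 0.65],
    [0, 0, 0, 0, 0, -0.22, 0.65],
    [0, 0, 0, 0, 0, -0.32, 0.65],
    [0, 0, 0, 0, 0, -0.32, 0.65],
  ],
)

```text
t: 73.45
tcp_pos: [608.4, 55.2, 260.1]
tcp_rot: [0.867, 0.499, 0.003, 0.001]
wrist_force: [-0.8, -0.4, -0.5]
finger_gap: 60.9
gripper_force: 0.0
```

```bash
python3 - <<'E'
from plan import *
chain([(643.5,-196,270,90,0,60)])
for c in ('scene','side'):
    im=snap(c);m=optics.camera_model(c)
    print(c,'collar',cfit(m,im,606,54,[(98,22)],8),'tray',cfit(m,im,606,54,[(74,60)],8),'knob',fit(m,col(im,'dark'),679,-137,KNOB))
E
```

```text
t 73.5 tcp [608.4  55.2 260.1] j [0.03 0.41 1.27 0.   1.46 0.56] gap 60.9 F [-0.8 -0.4 -0.5] gf 0.0
(643.5, -196, 270, 90, 0, 60) -> [0.006, -0.005, -0.002] [-0.1997, 0.1564, 0.0011] deg 0 mm 254
scene collar ((np.float64(613.0), np.float64(51.0)), 35.2) tray ((np.float64(606.5), np.float64(54.0)), 72.4) knob (array([ 677.9, -137. ]), np.float64(0.905))
side collar ((np.float64(596.0), np.float64(51.5)), 16.4) tray ((np.float64(606.5), np.float64(55.0)), 56.5) knob (array([ 679.7, -142. ]), np.float64(0.793))
```

In the tool's units: -0.2 m / 0.5 = -0.4, -0.16 m / 0.5 = -0.32.

Emit:
jog_arm(
  rows=[
    [0, 0, 0, -0.08, 0.062, 0, 0.7],
    [0, 0, 0, -0.16, 0.124, 0, 0.7],
    [0, 0, 0, -0.24, 0.188, 0, 0.7],
    [0, 0, 0, -0.32, 0.25, 0, 0.7],
    [0, 0, 0, -0.4, 0.312, 0, 0.7],
    [0, 0, 0, -0.4, 0.312, 0, 0.7],
    [0, 0, 0, -0.4, 0.312, 0, 0.7],
    [0, 0, 0, -0.4, 0.312, 0, 0.7],
  ],
)

```text
t: 74.55
tcp_pos: [641.9, -194.9, 255.5]
tcp_rot: [0.866, 0.5, 0.0, -0.0]
wrist_force: [-0.7, 0.6, -1.3]
finger_gap: 65.7
gripper_force: 0.0
```

```bash
python3 - <<'E'
from plan import *
im=snap('wrist','w9.png');m=optics.camera_model('wrist')
print(fit(m,col(im,'dark'),679,-137,KNOB),cfit(m,im,679,-138,[(30,20)],8),cfit(m,im,679,-138,[(30,8)],8),cfit(m,im,679,-138,[(30,20),(30,8)],8),cfit(m,im,679,-138,[(30,19),(0,20)],8))
print('other',fit(m,col(im,'dark'),740,-208,[(0,16),(24,16)]))
print('collar',cfit(m,im,606,54,[(98,22)],8))
chain([(678.5,-137.3,30,90,0,60)])
E
```

```text
(array([ 679. , -136.8]), np.float64(0.842)) ((np.float64(680.0), np.float64(-138.5)), 126.8) ((np.float64(680.0), np.float64(-137.0)), 110.0) ((np.float64(680.0), np.float64(-137.5)), 232.5) ((np.float64(680.0), np.float64(-137.0)), 318.8)
other (array([ 737.2, -208.2]), np.float64(0.797))
collar ((np.float64(595.0), np.float64(45.5)), 2.5)
t 74.6 tcp [ 642.  -195.   255.7] j [-0.35  0.56  1.06  0.    1.52  0.17] gap 66.1 F [ 0.3 -0.4  0.7] gf 0.0
(678.5, -137.3, 30, 90, 0, 60) -> [-0.0, -0.001, -0.001] [0.068, 0.0028, 0.2368] deg 0 mm 246
```

Emit:
jog_arm(
  rows=[
    [0, 0, 0, 0.05, 0.002, 0.09, 0.7],
    [0, 0, 0, 0.1, 0.004, 0.18, 0.7],
    [0, 0, 0, 0.138, 0.008, 0.28, 0.7],
    [0, 0, 0, 0.138, 0.008, 0.36, 0.7],
    [0, 0, 0, 0.138, 0.008, 0.42, 0.7],
    [0, 0, 0, 0.138, 0.008, 0.456, 0.7],
    [0, 0, 0, 0.138, 0.008, 0.472, 0.7],
    [0, 0, 0, 0.138, 0.008, 0.472, 0.7],
  ],
)

```text
t: 75.6
tcp_pos: [680.4, -138.3, 20.4]
tcp_rot: [0.867, 0.499, 0.001, 0.0]
wrist_force: [0.4, 0.2, -0.4]
finger_gap: 65.6
gripper_force: 0.0
```

Emit:
jog_arm(
  rows=[
    [0, 0, 0, 0, 0, 0, 0.7],
    [0, 0, 0, 0, 0, 0, 0.2],
    [0, 0, 0, 0, 0, 0, 0.2],
    [0, 0, 0, 0, 0, 0, 0.2],
    [0, 0, 0, 0, 0, 0, 0.2],
    [0, 0, 0, 0, 0, 0, 0.2],
    [0, 0, 0, 0, 0, 0, 0.2],
    [0, 0, 0, 0, 0, 0, 0.2],
  ],
  newtons=40,
)

```text
t: 76.6
tcp_pos: [680.2, -138.3, 20.1]
tcp_rot: [0.867, 0.499, 0.0, -0.0]
wrist_force: [-1.5, 0.4, 3.8]
finger_gap: 36.9
gripper_force: 40.0
```

In the tool's units: -0.2 m / 0.5 = -0.4, -0.17 m / 0.5 = -0.34.

Emit:
jog_arm(
  rows=[
    [0, 0, 0, 0, 0, -0.02, 0.2],
    [0, 0, 0, 0, 0, -0.06, 0.2],
    [0, 0, 0, 0, 0, -0.12, 0.2],
    [0, 0, 0, 0, 0, -0.18, 0.2],
    [0, 0, 0, 0, 0, -0.26, 0.2],
    [0, 0, 0, 0, 0, -0.34, 0.2],
    [0, 0, 0, 0, 0, -0.4, 0.2],
    [0, 0, 0, 0, 0, -0.4, 0.2],
  ],
)

```text
t: 77.6
tcp_pos: [680.7, -138.6, 223.8]
tcp_rot: [0.867, 0.499, 0.002, 0.002]
wrist_force: [0.3, -0.5, -1.3]
finger_gap: 37.2
gripper_force: 40.0
```

```bash
python3 - <<'E'
from plan import *
chain([(606.5,55,231,90,0,60)])
E
```

```text
t 77.6 tcp [ 680.7 -138.6  223.8] j [-0.25  0.63  1.02  0.    1.48  0.27] gap 37.2 F [ 0.3 -0.5 -1.3] gf 40.0
(606.5, 55, 231, 90, 0, 60) -> [0.006, -0.002, -0.002] [0.1302, -0.1614, 0.0032] deg 0 mm 207
```

In the tool's units: -0.161 m / 0.5 = -0.322, -0.15 m / 0.5 = -0.3.

Emit:
jog_arm(
  rows=[
    [0, 0, 0, 0.05, -0.06, 0, 0.2],
    [0, 0, 0, 0.1, -0.124, 0, 0.2],
    [0, 0, 0, 0.15, -0.186, 0, 0.2],
    [0, 0, 0, 0.2, -0.248, 0, 0.2],
    [0, 0, 0, 0.24, -0.3, 0, 0.2],
    [0, 0, 0, 0.26, -0.322, 0, 0.2],
    [0, 0, 0, 0.26, -0.322, 0, 0.2],
    [0, 0, 0, 0.26, -0.322, 0, 0.2],
  ],
)

```text
t: 78.6
tcp_pos: [606.3, 53.8, 219.7]
tcp_rot: [0.867, 0.499, 0.0, -0.0]
wrist_force: [0.0, 0.4, -0.2]
finger_gap: 36.8
gripper_force: 40.0
```

```bash
python3 - <<'E'
from plan import *
chain([(606.5,54.5,160,90,0,60)])
im=snap('side','side9.png');im2=snap('scene')
cv2.imwrite('pics/v14.png',np.hstack([cv2.resize(im2[120:240,310:430],(400,400)),cv2.resize(im[150:290,210:350],(400,400))])[:,:,::-1])
E
```

```text
t 78.6 tcp [606.3  53.8 219.7] j [0.03 0.43 1.33 0.   1.38 0.55] gap 36.8 F [ 0.   0.4 -0.2] gf 40.0
(606.5, 54.5, 160, 90, 0, 60) -> [-0.0, -0.001, -0.003] [0.0007, -0.0002, 0.0707] deg 0 mm 71
```

Emit:
jog_arm(
  rows=[
    [0, 0, 0, 0.002, 0, 0.03, 0.2],
    [0, 0, 0, 0.002, 0, 0.06, 0.2],
    [0, 0, 0, 0.002, 0, 0.09, 0.2],
    [0, 0, 0, 0.002, 0, 0.12, 0.2],
    [0, 0, 0, 0.002, 0, 0.136, 0.2],
    [0, 0, 0, 0.002, 0, 0.142, 0.2],
    [0, 0, 0, 0.002, 0, 0.142, 0.2],
    [0, 0, 0, 0.002, 0, 0.142, 0.2],
  ],
)

```text
t: 79.7
tcp_pos: [606.8, 55.7, 149.5]
tcp_rot: [0.867, 0.499, 0.001, 0.0]
wrist_force: [0.1, -1.1, -1.3]
finger_gap: 37.3
gripper_force: 40.0
```

In the tool's units: 0.014 m / 0.5 = 0.028, 0.012 m / 0.5 = 0.024.

Emit:
jog_arm(
  rows=[
    [0, 0, 0, 0, 0, 0.004, 0.2],
    [0, 0, 0, 0, 0, 0.008, 0.2],
    [0, 0, 0, 0, 0, 0.012, 0.2],
    [0, 0, 0, 0, 0, 0.016, 0.2],
    [0, 0, 0, 0, 0, 0.02, 0.2],
    [0, 0, 0, 0, 0, 0.024, 0.2],
    [0, 0, 0, 0, 0, 0.028, 0.2],
    [0, 0, 0, 0, 0, 0.028, 0.2],
  ],
)

```text
t: 80.7
tcp_pos: [606.4, 55.6, 134.8]
tcp_rot: [0.867, 0.499, 0.0, -0.0]
wrist_force: [-2.0, -1.6, -1.3]
finger_gap: 37.3
gripper_force: 40.0
```

In the tool's units: 0.013 m / 0.5 = 0.026, 0.012 m / 0.5 = 0.024.

Emit:
jog_arm(
  rows=[
    [0, 0, 0, 0, 0, 0.004, 0.2],
    [0, 0, 0, 0, 0, 0.008, 0.2],
    [0, 0, 0, 0, 0, 0.012, 0.2],
    [0, 0, 0, 0, 0, 0.016, 0.2],
    [0, 0, 0, 0, 0, 0.02, 0.2],
    [0, 0, 0, 0, 0, 0.024, 0.2],
    [0, 0, 0, 0, 0, 0.026, 0.2],
    [0, 0, 0, 0, 0, 0.026, 0.2],
  ],
)

```text
t: 81.7
tcp_pos: [606.5, 55.6, 121.8]
tcp_rot: [0.867, 0.499, 0.0, -0.0]
wrist_force: [-2.6, -2.9, -1.3]
finger_gap: 37.4
gripper_force: 40.0
```

In the tool's units: 0.0045 m / 0.5 = 0.009, 0.004 m / 0.5 = 0.008.

Emit:
jog_arm(
  rows=[
    [0, 0, 0, 0, 0, 0.002, 0.2],
    [0, 0, 0, 0, 0, 0.003, 0.2],
    [0, 0, 0, 0, 0, 0.004, 0.2],
    [0, 0, 0, 0, 0, 0.005, 0.2],
    [0, 0, 0, 0, 0, 0.006, 0.2],
    [0, 0, 0, 0, 0, 0.007, 0.2],
    [0, 0, 0, 0, 0, 0.008, 0.2],
    [0, 0, 0, 0, 0, 0.009, 0.2],
  ],
)

```text
t: 82.7
tcp_pos: [606.6, 55.6, 117.9]
tcp_rot: [0.867, 0.499, 0.0, -0.0]
wrist_force: [-7.6, -4.3, 9.4]
finger_gap: 37.0
gripper_force: 40.0
```

Contact at the expected height. I'm releasing and retreating for a final look.

In the tool's units: -0.14 m / 0.5 = -0.28, -0.1 m / 0.5 = -0.2.

Emit:
jog_arm(
  rows=[
    [0, 0, 0, 0, 0, 0, 0.65],
    [0, 0, 0, 0, 0, 0, 0.65],
    [0, 0, 0, 0, 0, 0, 0.65],
    [0, 0, 0, 0, 0, -0.04, 0.65],
    [0, 0, 0, 0, 0, -0.12, 0.65],
    [0, 0, 0, 0, 0, -0.2, 0.65],
    [0, 0, 0, 0, 0, -0.28, 0.65],
    [0, 0, 0, 0, 0, -0.28, 0.65],
  ],
)

```text
t: 83.7
tcp_pos: [607.4, 55.8, 260.8]
tcp_rot: [0.867, 0.499, 0.003, 0.001]
wrist_force: [0.6, -0.3, -0.3]
finger_gap: 60.9
gripper_force: 0.0
```

Emit:
jog_arm(
  rows=[
    [0, 0, 0, -0.1, -0.1, 0, 0.65],
    [0, 0, 0, -0.18, -0.18, 0, 0.65],
    [0, 0, 0, -0.26, -0.26, 0, 0.65],
    [0, 0, 0, -0.3, -0.3, 0, 0.65],
    [0, 0, 0, -0.3, -0.3, 0, 0.65],
    [0, 0, 0, -0.3, -0.3, 0, 0.65],
    [0, 0, 0, -0.3, -0.3, 0, 0.65],
    [0, 0, 0, -0.3, -0.3, 0, 0.65],
  ],
)

```text
t: 84.7
tcp_pos: [401.8, 1.3, 257.0]
tcp_rot: [0.866, 0.499, 0.0, -0.0]
wrist_force: [-0.1, 0.2, -0.3]
finger_gap: 61.4
gripper_force: 0.0
```

```bash
python3 - <<'E'
from plan import *
chain([])
a=snap('scene');b=snap('side')
for c,im in(('scene',a),('side',b)):
    m=optics.camera_model(c);print(c,'knob',cfit(m,im,606,54,[(128,20)],8),cfit(m,im,606,54,[(133,20)],8),'tray',cfit(m,im,606,54,[(74,60)],8),'red',fit(m,col(im,'red'),416,-366,[(24,28),(82,34)]),'green',fit(m,col(im,'green'),500,-366,[(24,28),(82,34)]))
cv2.imwrite('pics/end.png',np.vstack([np.hstack([cv2.resize(a[110:250,300:440],(400,300)),cv2.resize(b[150:290,210:350],(400,300))]),np.hstack([cv2.resize(a[150:290,130:270],(400,300)),cv2.resize(b[80:220,340:480],(400,300))])])[:,:,::-1])
E
```

```text
t 84.7 tcp [401.8   1.3 257. ] j [-0.09 -0.07  1.84  0.    1.38  0.44] gap 61.4 F [-0.1  0.2 -0.3] gf 0.0
scene knob ((np.float64(606.5), np.float64(57.0)), 130.7) ((np.float64(611.0), np.float64(54.0)), 129.8) tray ((np.float64(607.5), np.float64(53.5)), 58.3) red (array([ 412.2, -367. ]), np.float64(0.805)) green (array([ 500.8, -365.8]), np.float64(0.885))
side knob ((np.float64(608.5), np.float64(57.5)), 91.2) ((np.float64(605.0), np.float64(61.0)), 89.4) tray ((np.float64(608.0), np.float64(54.0)), 65.9) red (array([ 400.8, -358.5]), np.float64(0.01)) green (array([ 534.6, -412.1]), np.float64(0.152))
```

View pics/end.png

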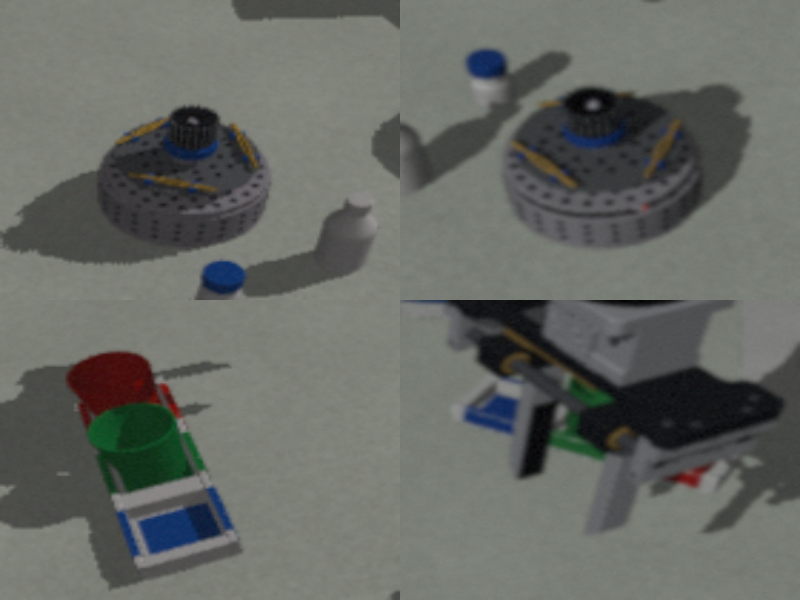

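The full stack (cover, tray, blue ring, black cap) is seated on the post, both cups stand in their own pockets, and the bottle and vial haven't moved. Handing in.

```bash
python3 -c "
from cell import workorder
print(workorder.hand_in())"
```

```text
the job is handed in; nothing more can be done
None
```

The job is done and handed in at about 85 s: all eight specula are in the basket, the cover, the one tray laid out (brass tweezers), the blue ring and the black cap are fully down on the post, both cups stand in their own pockets, and the bottle and vial were left alone; `hand_in()` returned no verdict.

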